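# Check a spares case against its packing card

## Robot

A 6-joint arm with a two-finger parallel gripper is mounted at the origin on the work surface. World frame = base frame: x ahead of the robot, y to its left, z up, the work surface at z = 0. Lengths are in m, angles in rad, forces in N, time in s.
With the tool pointing down it reaches from about 0.35 to 0.8 m from the base axis. Payload 7.3 kg.
Tool frame: the origin (TCP) lies at the very end of the fingers, on their centre line; the grasp point (between the pads) lies 19 mm behind it; z points along the fingers, y is the direction in which the jaws open and shut (so a half turn about z gives the same grasp; the last joint's range is limited). The gripper opens to 85 mm and grips with 20 to 120 N. Pads are 22 mm wide; open, the fingers measure 114 mm over their backs; the gripper's body (76 mm by 85 mm) begins 54 mm behind the grasp point. The pads swing forward as they close: fully open they stand 13 mm farther back than shut.
Start: joints at [0.965, 0.342, 1.524, -0, 1.275, -0.146], TCP at [0.233, 0.471, 0.201] pointing down, gripper open.
Joint ranges: [-2.53, 2.53], [-0.77, 2.02], [0.04, 2.7], [-1, 4.14], [0.28, 2.66], [-3.11, 3.11]. Speed limits (rad/s): [2.57, 2.57, 3.14, 3.14, 3.14, 3.14].

## Interface

Orientations are given as a unit quaternion [x, y, z, w].
In Python, from station import * gives the robot as it stands. The module is installed in compiled form; this text tells all that it offers.
- The arm moves only by the tool carry_out, never from a script. Its arguments are lists of equal length, an entry for each row: "linear": the shift along the tool's x, y, z in units of 30 mm (1.0 is 30 mm), a list of three; "dr": the turn, a rotation vector about the tool's x, y, z in units of 8 degrees (1.0 is 8 degrees), a list of three; "gripper": the closure in counts, from 0 (fully open) to 255 (shut). A call has exactly 10 rows; each row shifts and turns the commanded pose from where the row before left it, along the tool's axes as they then stand; what a row does not reach is not made up. A row lasts 1/8 s, in which the tool goes at most 62.5 mm and 10.7 degrees, less where a joint would pass 70% of its speed; a pose out of reach is approached as far as the arm can. A call is refused whole if a number of a shift passes 1 or a number of a turn 1, either way. A call with a gripper value outside its range is refused whole. The fingers move at their own pace and stop on an object; "grip_force" is the grip in N (left out, the last holds). Time passes only in rows, so rows that do not move let the fingers close, or fill a call up. It gives the time, the measured TCP pose, the force and the opening at its end, in the units of the state.
- get_obs(): the state, without advancing time (a new reading comes with each control period).
- snapshot(name): name is "side" or "top" or "wrist"; returns a dict with "image" (384x512x3 uint8, blue, green, red), "range_z" (384x512 float32, m along the optical axis (not along the pixel's ray), 0 where there is no reading), "intrinsics" (3x3 intrinsics, pixels), "R" (3x3) and "t" (3): a world point X has camera coordinates R X + t; the wrist camera has in their place "hand_eye" (4x4, takes a point from camera to tool coordinates, whose origin is the TCP and whose axes are the flange's). Camera axes: x right, y down, z forward; pixel columns grow to the right and rows downward; lengths in m; the calibration is good to about 2 mm. A picture is of the moment at which its call begins: read the wrist's pose just before it.
- finish_job(): hands the job in, once; it reports no verdict.
The state is a dict: "t": time; "qpos": joint angles; "joint_vel": joint speeds; "joint_torque": joint torques, N m; "eef_pos": TCP position; "eef_rot": TCP orientation; "ft_force": force on the tool from outside, world axes, zero at the start; "wrist_torque": the same for the moment, N m; "width": finger opening in m.
Only numpy, scipy, OpenCV 4.12 (cv2) and the standard library are available. Lean on these libraries where they do the work, as an engineer would, in place of code of your own. Each camera call takes 0.05 s, during which the arm holds its last target.

## Task

Swing the lid of the spares case right back to its stop and leave it open for restocking. Compare the six compartments with the packing card lying beside the case, take out every part that is not the kind the card shows for its compartment, and set those parts down in the steel returns tray without dropping them. Leave the correctly packed parts standing in their compartments and do not push the mouse, screwdriver or spray can about.

Things in the scene. Friction and masses are not known exactly. Their poses are not given: they have to be found in the camera images.
- case: grey plastic spares case, fixed, 156 (x) x 232 (y) mm; origin under its centre on the bench; hinge on the far (+x) side. Floor inside 10 mm above the bench; outer walls and dividers 4 mm thick, tops 20 mm above the bench. Six compartments 72 mm square, centres at x = -38, +38 and y = -76, 0, +76 mm; one part stands in each, tops 50 mm above the bench. It stands on a 2 mm dark mat.
- card (a point): middle of the packing card: white, 156 x 232 mm, flat on the mat beside the case, 3 mm above the bench, axes as the case's. Its centre lies 250 mm from the case's along the case's +y, same way round, same scale: each of its six squares shows the kind of part that belongs in the compartment 250 mm to its -y side.
- lid (a joint): hinge of the case's lid, rad: 0 shut, grows as it opens, stop at 2.0 (leaning back past upright). Starts at 0 to 0.12; catches already undone. Friction hinge: the lid (0.3 kg) stays at any angle; raising it takes about 4 N at the handle. Lid: grey shell 156 x 232 mm, 40 mm deep, top 60.5 mm above the bench when shut.
- lid_handle (a point): middle of the round grip bar of the lid's black bow handle: bar 10 mm thick, parallel to the case's y, 110 mm between its posts, centre 34 mm above the lid's top and 26 mm behind its front edge; 94.5 mm above the bench when shut, then 130 mm before lid_hinge (-x of the case) and 74 mm above it. Swings in an arc about lid_hinge; the point turns with the lid.
- lid_hinge (a point): a point on the lid's hinge line, middle of the case's far side, 20.5 mm above the bench; the line is parallel to the case's y; the point turns with the lid.
- pic_roller_1: printed plan outline of a feed roller (a disc 34 mm across with a 9 mm hole), flat on the packing card; origin at the middle of its square on the card, 3 mm above the bench, axes parallel to the case's. It says that a feed roller belongs in the compartment centred 250 mm from here along this picture's -y axis.
- pic_block_1: printed plan outline of a bearing block (a bar 58 x 22 mm, long side along x, with two small holes), flat on the packing card; origin at the middle of its square on the card, 3 mm above the bench, axes parallel to the case's. It says that a bearing block belongs in the compartment centred 250 mm from here along this picture's -y axis.
- pic_block_2: printed plan outline of a bearing block (a bar 58 x 22 mm, long side along x, with two small holes), flat on the packing card; origin at the middle of its square on the card, 3 mm above the bench, axes parallel to the case's. It says that a bearing block belongs in the compartment centred 250 mm from here along this picture's -y axis.
- pic_gear_1: printed plan outline of a gear wheel (a toothed disc 56 mm across with a ring round its hub), flat on the packing card; origin at the middle of its square on the card, 3 mm above the bench, axes parallel to the case's. It says that a gear wheel belongs in the compartment centred 250 mm from here along this picture's -y axis.
- pic_gear_2: printed plan outline of a gear wheel (a toothed disc 56 mm across with a ring round its hub), flat on the packing card; origin at the middle of its square on the card, 3 mm above the bench, axes parallel to the case's. It says that a gear wheel belongs in the compartment centred 250 mm from here along this picture's -y axis.
- pic_gear_3: printed plan outline of a gear wheel (a toothed disc 56 mm across with a ring round its hub), flat on the packing card; origin at the middle of its square on the card, 3 mm above the bench, axes parallel to the case's. It says that a gear wheel belongs in the compartment centred 250 mm from here along this picture's -y axis.
- roller_1_mid (a point): a feed roller standing on end: black rubber cylinder 34 mm in diameter and 36 mm high with a 14 mm steel bush showing 4 mm above it, 40 mm high in all. Grip it across the 34 mm. Point at its centre, 20 mm above its underside; z up. Loose in one compartment, perhaps a wrong one; 35 to 125 g.
- roller_2_mid (a point): a feed roller standing on end: black rubber cylinder 34 mm in diameter and 36 mm high with a 14 mm steel bush showing 4 mm above it, 40 mm high in all. Grip it across the 34 mm. Point at its centre, 20 mm above its underside; z up. Loose in one compartment, perhaps a wrong one; 35 to 125 g.
- block_1_mid (a point): bearing block standing on its foot: aluminium, foot 58 x 22 x 10 mm, on it a round-topped housing 34 mm long, 22 mm thick, 40 mm high in all. The point's x runs along the 58 mm, y across the 22 mm (grip across this, on the housing). Point at its centre, 20 mm above its underside; z up. Loose in one compartment, perhaps a wrong one; 35 to 125 g.
- block_2_mid (a point): bearing block standing on its foot: aluminium, foot 58 x 22 x 10 mm, on it a round-topped housing 34 mm long, 22 mm thick, 40 mm high in all. The point's x runs along the 58 mm, y across the 22 mm (grip across this, on the housing). Point at its centre, 20 mm above its underside; z up. Loose in one compartment, perhaps a wrong one; 35 to 125 g.
- block_3_mid (a point): bearing block standing on its foot: aluminium, foot 58 x 22 x 10 mm, on it a round-topped housing 34 mm long, 22 mm thick, 40 mm high in all. The point's x runs along the 58 mm, y across the 22 mm (grip across this, on the housing). Point at its centre, 20 mm above its underside; z up. Loose in one compartment, perhaps a wrong one; 35 to 125 g.
- gear_1_mid (a point): a gear wheel lying flat: white nylon, toothed disc 56 mm across and 10 mm thick, with a hub 20 mm in diameter standing up from it to 40 mm in all. Grip it by the hub. Point at its centre, 20 mm above its underside; z up. Loose in one compartment, perhaps a wrong one; 35 to 125 g.
- tray: returns tray: open stainless-steel box, fixed, 220 mm (x) x 150 mm (y) x 45 mm high, walls and floor 4 mm, empty; origin under its centre on the bench.
- mouse: black computer mouse, 105 x 60 x 32 mm, loose, at the far right of the case; leave alone.
- screwdriver: screwdriver, 170 mm long, lying beyond the packing card; leave alone.
- spray_can: aluminium contact-cleaner can, 56 mm in diameter, 160 mm high, near the robot on the left; leave alone.

How it is judged:
By the outcome, as a careful person would: the job done as asked, in the order asked, and still so for the second after the job is handed in, with the robot touching nothing.
It also fails if it takes over 70 s, if anything falls off the work surface, if the arm or the gripper's body presses on something with over 40 N, if the wrist force passes 120 N, or if a joint passes its speed limit or range.

## Working session

There is one attempt and no reset: what is moved stays moved. The work goes in short steps, Python scripts to look and compute and a tool call to move; the robot and the scene stay as the last step left them, time stands still between calls to the robot, and variables do not carry over. Pictures are saved under pics/ and viewed, and the job is handed in when it is done.

Besides the shell and the picture viewer there is one more tool, called as name(argument=value, ...) on one line, values as JSON. carry_out: Moves the arm, as the interface text tells. Its arguments: {"type":"object","properties":{"linear":{"type":"array"},"dr":{"type":"array"},"gripper":{"type":"array"},"grip_force":{"type":"number"}},"required":["linear","dr","gripper"]}

```bash
mkdir -p pics; ls
python3 - <<'E'
from station import *
import cv2,pickle
o=get_obs();print(o)
for n in ["side","top","wrist"]:
    s=snapshot(n);cv2.imwrite(f"pics/{n}0.png",s["image"]);pickle.dump(s,open(f"pics/{n}0.pkl","wb"))
    print(n,{k:v for k,v in s.items() if k not in("image","range_z")})
E
```

```text
pics
{'t': 0.0, 'qpos': array([ 9.64972694e-01,  3.42716709e-01,  1.52503314e+00, -3.45509808e-06,
        1.27541263e+00, -1.46016169e-01]), 'joint_vel': array([-0.00019444, -0.00031063,  0.00020697,  0.0016888 , -0.00052337,
        0.00073198]), 'joint_torque': array([ 1.05058611e-03, -4.33676755e+01, -2.46013337e+01, -9.92427294e-05,
        7.91201106e-03, -1.85015949e-07]), 'eef_pos': array([0.23270622, 0.47009599, 0.2002235 ]), 'eef_rot': array([ 2.27883229e-01,  9.73688152e-01, -7.30710736e-04, -2.86627398e-04]), 'ft_force': array([-0.87232033, -0.18022249, -0.64663098]), 'wrist_torque': array([ 0.00445508,  0.00356158, -0.0358973 ]), 'width': 0.08550817472546145}
side {'intrinsics': array([[449.18600206,   0.        , 261.94086993],
       [  0.        , 449.18600206, 186.24400697],
       [  0.        ,   0.        ,   1.        ]]), 'R': array([[ 0.98637268, -0.1637084 , -0.01638574],
       [-0.13748138, -0.76542633, -0.62866637],
       [ 0.09037589,  0.62235207, -0.77750248]]), 't': array([-0.51441735,  0.12972387,  1.38284057])}
top {'intrinsics': array([[481.44000037,
[... 164 characters left out ...]
9991285, -0.00209275],
       [-0.99072637, -0.01263209, -0.13528373],
       [ 0.1352455 ,  0.00383676, -0.99080469]]), 't': array([0.02367926, 0.53442495, 1.18464121])}
wrist {'intrinsics': array([[342.15094387,   0.        , 257.10382071],
       [  0.        , 342.15094387, 193.4238502 ],
       [  0.        ,   0.        ,   1.        ]]), 'hand_eye': array([[ 2.82305535e-05, -9.49174726e-01, -3.14749644e-01,
         8.13055320e-02],
       [ 9.99999795e-01, -1.74445829e-04,  6.15759615e-04,
         4.10876425e-04],
       [-6.39370227e-04, -3.14749597e-01,  9.49174527e-01,
        -1.72944999e-01],
       [ 0.00000000e+00,  0.00000000e+00,  0.00000000e+00,
         1.00000000e+00]])}
```

View pics/top0.png

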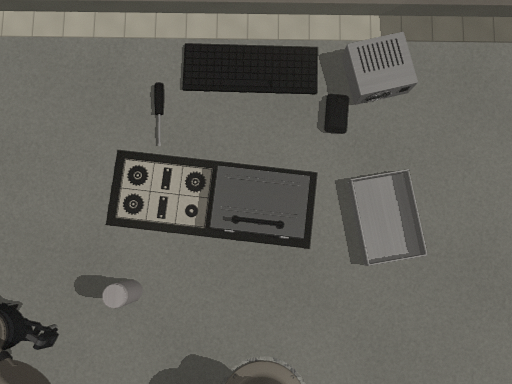

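View pics/side0.png

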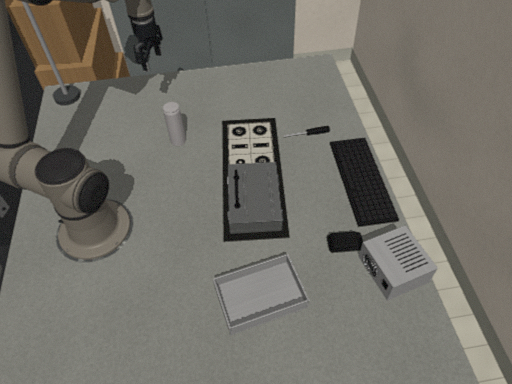

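View pics/wrist0.png

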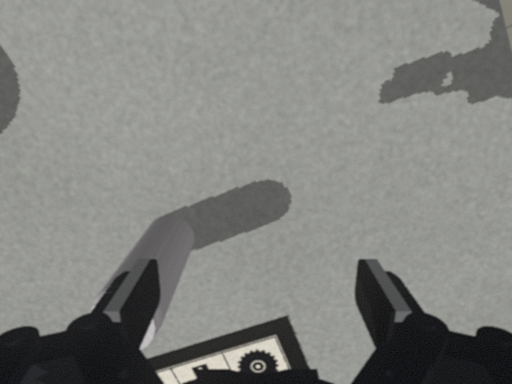

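Run:
```python
import cv2
i=cv2.imread("pics/top0.png");c=i[145:255,100:325];cv2.imwrite("pics/c1.png",cv2.resize(c,None,fx=3.5,fy=3.5,interpolation=cv2.INTER_CUBIC))
c=i[160:275,325:435];cv2.imwrite("pics/c2.png",cv2.resize(c,None,fx=5,fy=5,interpolation=cv2.INTER_CUBIC))
```

```text
(no output)
```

View pics/c1.png

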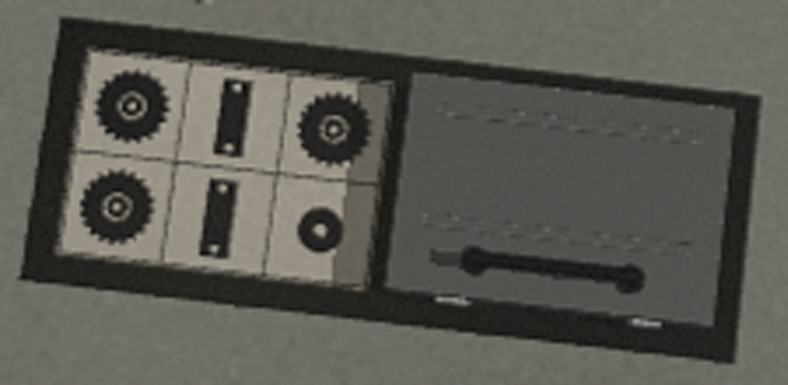

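View pics/c2.png

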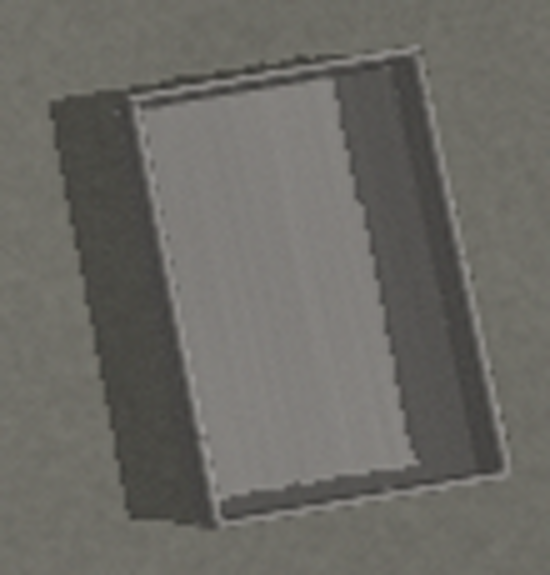

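```bash
cat > h.py <<'E'
import numpy as np,cv2,pickle
from scipy.spatial.transform import Rotation as Rn
from scipy.optimize import least_squares
def rayplane(s,uv,z):
    R,t,K=s["R"],s["t"],s["intrinsics"]
    uv=np.atleast_2d(uv).astype(float);d=np.c_[uv,np.ones(len(uv))]@np.linalg.inv(K).T
    C=-R.T@t;D=d@R;k=(z-C[2])/D[:,2];return C+D*k[:,None]
def proj(s,X):
    p=np.atleast_2d(X)@s["R"].T+s["t"];q=p@s["intrinsics"].T;return q[:,:2]/q[:,2:]
def cloud(s):
    z=s["range_z"];K=s["intrinsics"];v,u=np.mgrid[:z.shape[0],:z.shape[1]]
    P=np.stack([(u-K[0,2])/K[0,0]*z,(v-K[1,2])/K[1,1]*z,z],-1)
    return (P-s["t"])@s["R"] if "R" in s else P
def fit2(A,B):
    # B = R(th) A + c
    f=lambda p:((A@np.array([[np.cos(p[2]),np.sin(p[2])],[-np.sin(p[2]),np.cos(p[2])]])+p[:2])-B).ravel()
    r=least_squares(f,[*B.mean(0),0.]);return r.x,np.abs(r.fun).max()
E
python3 - <<'E'
from h import *
s=pickle.load(open("pics/top0.pkl","rb"))
o=np.array([100,145])
px=np.array([(132,104),(233,118),(335,130),(116,207),(218,218),(319,230)])/3.5+o
W=rayplane(s,px,.003)[:,:2]
A=np.array([(38,76),(38,0),(38,-76),(-38,76),(-38,0),(-38,-76)])/1000.
A[:,1]+=.25
p,e=fit2(A,W);print("case from card",p,e)
pc=p
px=np.array([(130,97),(415,48),(508,472),(215,524)])/5+[325,160]
W=rayplane(s,px,.045)[:,:2]
A=np.array([(110,75),(110,-75),(-110,-75),(-110,75)])/1000.
p,e=fit2(A,W);print("tray",p,e); print(W)
hp=rayplane(s,np.array([(470,260),(630,278)])/3.5+o,.0945);print(hp, np.linalg.norm(hp[0]-hp[1]))
R=lambda a:np.array([[np.cos(a),-np.sin(a)],[np.sin(a),np.cos(a)]])
print("handle pred shut",R(pc[2])@[.078-.130,0]+pc[:2],"hinge",R(pc[2])@[.078,0]+pc[:2])
# depth check
P=cloud(s)
q=P[205:222,225:300]; print("lid z median",np.median(q[...,2]),)
# lid plane in case frame
L=P[170:245,205:312].reshape(-1,3);l=(L[:,:2]-pc[:2])@R(pc[2])
for x in(-70,-60,-30,0,30,60,75):
  m=(abs(l[:,0]-x/1e3)<.004)&(abs(l[:,1])<.1);print(x,np.round(np.percentile(L[m,2],[20,50,80,100]),4))
h=L[L[:,2]>.085];print(len(h),h.mean(0),h[:,2].max(), (h.min(0),h.max(0)))
E
```

```text
case from card [ 0.49710692  0.0133445  -0.10991039] 0.0010359939088925296
tray [ 0.46693395 -0.30762472  0.18312734] 0.0022337454058467543
[[ 0.55959149 -0.21582058]
 [ 0.58651881 -0.36031354]
 [ 0.37445234 -0.39975568]
 [ 0.34717318 -0.25460907]]
[[ 0.45155115  0.07475715  0.0945    ]
 [ 0.44066377 -0.03471014  0.0945    ]] 0.1100073756841869
handle pred shut [0.44542069 0.01904834] hinge [0.57463626 0.00478874]
lid z median 0.06358738301366944
-70 [0.0616 0.0634 0.0652 0.0692]
-60 [0.0615 0.063  0.0654 0.0688]
-30 [0.0612 0.0633 0.0652 0.0705]
0 [0.0606 0.0625 0.0645 0.0688]
30 [0.0605 0.0622 0.0643 0.068 ]
60 [0.0606 0.0627 0.0648 0.0691]
75 [0.0598 0.0614 0.0635 0.0704]
236 [0.43860096 0.01954157 0.24625049] 1.2460966205726696 (array([ 0.36894284, -0.03919826,  0.08562046]), array([0.45953446, 0.0775837 , 1.24609662]))
```

```bash
cat >> h.py <<'E'
YC=-0.1099
def Rtool(yaw,tilt=0.):
    # tool pointing down, jaw axis (tool y) at world angle yaw; tilt = turn about tool x
    y=np.array([np.cos(yaw),np.sin(yaw),0]);z=np.array([0,0,-1.]);x=np.cross(y,z)
    return Rn.from_matrix(np.c_[x,y,z])*Rn.from_euler('x',tilt)
def plan(p,q,wps):
    """wps: list of (pos,Rot,nrows,grip). prints rows in 10s"""
    p=np.array(p,float);r=q if isinstance(q,Rn) else Rn.from_quat(q);rows=[]
    for tp,tr,n,g in wps:
        p0=p.copy();r0=r;tp=np.array(tp,float);dv=(r0.inv()*tr).as_rotvec()
        for i in range(n):
            f=(i+1)/n;pt=p0+(tp-p0)*f;rt=r0*Rn.from_rotvec(dv*f)
            l=np.round(r.inv().apply(pt-p)/.03,2);d=np.round((r.inv()*rt).as_rotvec()/np.radians(8),2)
            if abs(l).max()>1 or abs(d).max()>1: print("OVER",len(rows),l,d)
            p=p+r.apply(l*.03);r=r*Rn.from_rotvec(d*np.radians(8));rows.append((l+0.,d+0.,g))
    while len(rows)%10: rows.append((np.zeros(3),np.zeros(3),rows[-1][2]))
    for k in range(0,len(rows),10):
        b=rows[k:k+10];import json
        print("linear",json.dumps([x[0].tolist() for x in b]).replace(" ","").replace(".0,",",").replace(".0]","]"));print("dr",json.dumps([x[1].tolist() for x in b]).replace(" ","").replace(".0,",",").replace(".0]","]"));print("gripper",[x[2] for x in b])
    print("end",p.round(4));return p,r
E
python3 - <<'E'
from h import *
s=pickle.load(open("pics/top0.pkl","rb"))
print("can",rayplane(s,(115,296),.16))
from station import *
o=get_obs();
R=Rtool(YC)
plan(o["eef_pos"],o["eef_rot"],[((.30,.33,.235),Rtool(YC+1.22*.68),6,0),((.446,.0195,.235),R,12,0),((.446,.0195,.079),R,6,0),((.446,.0195,.078),R,6,255)])
E
```

```text
can [[0.27377388 0.33259011 0.16      ]]
linear [[-0.68,-0.53,-0.19],[-0.71,-0.49,-0.19],[-0.75,-0.44,-0.2],[-0.77,-0.39,-0.19],[-0.79,-0.34,-0.19],[-0.82,-0.28,-0.19],[-0.92,-0.26,0],[-0.93,-0.2,0],[-0.94,-0.14,0],[-0.95,-0.07,0]]
dr [[0,0,0.47],[0,0,0.46],[0,0,0.47],[-0.01,0,0.47],[0,0,0.47],[0,0,0.46],[0,0,0.5],[0,0,0.49],[0,0,0.5],[0,0,0.49]]
gripper [0, 0, 0, 0, 0, 0, 0, 0, 0, 0]
linear [[-0.96,0,0],[-0.95,0.06,0],[-0.94,0.13,0],[-0.93,0.19,0],[-0.92,0.26,0],[-0.9,0.32,0],[-0.88,0.38,0],[-0.84,0.44,0],[0,0,0.87],[0,0,0.86]]
dr [[0,0,0.5],[0,0,0.49],[0,0,0.5],[0,0,0.49],[0,0,0.5],[0,0,0.49],[0,0,0.5],[0,0,0.49],[0,0,0],[0,0,0]]
gripper [0, 0, 0, 0, 0, 0, 0, 0, 0, 0]
linear [[0,0,0.87],[0,0,0.87],[0,0,0.86],[0,-0.01,0.87],[0,0,0.01],[0,0,0],[0,0,0.01],[0,0,0],[0,0,0.01],[0,0,0]]
dr [[0,0,0],[0,0,0],[0,0,0],[0,0,0],[0,0,0],[0,0,0],[0,0,0],[0,0,0],[0,0,0],[0,0,0]]
gripper [0, 0, 0, 0, 255, 255, 255, 255, 255, 255]
end [0.4459 0.0196 0.0781]
```

Run:
```python
from h import *
from station import *
o=get_obs();
R=Rtool(YC)
plan(o["eef_pos"],o["eef_rot"],[((.37,.36,.22),Rtool(YC+1.22*.68),6,0),((.446,.0195,.19),R,12,0),((.446,.0195,.079),R,4,0),((.446,.0195,.078),R,8,255)])
```

```text
linear [[-0.95,-0.21,-0.11],[-0.97,-0.15,-0.11],[-0.98,-0.08,-0.11],[-0.97,-0.02,-0.11],[-0.98,0.04,-0.1],[-0.97,0.11,-0.11],[-0.85,-0.47,0.08],[-0.88,-0.4,0.09],[-0.91,-0.34,0.08],[-0.93,-0.28,0.08]]
dr [[0,0,0.47],[0,0,0.46],[0,0,0.47],[-0.01,0,0.47],[0,0,0.47],[0,0,0.46],[0,0,0.5],[0,0,0.49],[0,0,0.5],[0,0,0.49]]
gripper [0, 0, 0, 0, 0, 0, 0, 0, 0, 0]
linear [[-0.94,-0.22,0.09],[-0.96,-0.15,0.08],[-0.96,-0.08,0.08],[-0.97,-0.02,0.08],[-0.97,0.05,0.09],[-0.96,0.12,0.08],[-0.96,0.19,0.08],[-0.93,0.25,0.09],[0,0,0.92],[0,0,0.93]]
dr [[0,0,0.5],[0,0,0.49],[0,0,0.5],[0,0,0.49],[0,0,0.5],[0,0,0.49],[0,0,0.5],[0,0,0.49],[0,0,0],[0,0,0]]
gripper [0, 0, 0, 0, 0, 0, 0, 0, 0, 0]
linear [[0,0,0.92],[0,0,0.93],[0,0,0],[0,0,0.01],[0,0,0],[0,0,0],[0,0,0.01],[0,0,0],[0,0,0.01],[0,0,0]]
dr [[0,0,0],[0,0,0],[0,0,0],[0,0,0],[0,0,0],[0,0,0],[0,0,0],[0,0,0],[0,0,0],[0,0,0]]
gripper [0, 0, 255, 255, 255, 255, 255, 255, 255, 255]
end [0.4461 0.0196 0.078 ]
```

carry_out(linear=[[-0.95, -0.21, -0.11], [-0.97, -0.15, -0.11], [-0.98, -0.08, -0.11], [-0.97, -0.02, -0.11], [-0.98, 0.04, -0.1], [-0.97, 0.11, -0.11], [-0.85, -0.47, 0.08], [-0.88, -0.4, 0.09], [-0.91, -0.34, 0.08], [-0.93, -0.28, 0.08]], dr=[[0, 0, 0.47], [0, 0, 0.46], [0, 0, 0.47], [0, 0, 0.47], [0, 0, 0.47], [0, 0, 0.46], [0, 0, 0.5], [0, 0, 0.49], [0, 0, 0.5], [0, 0, 0.49]], gripper=[0, 0, 0, 0, 0, 0, 0, 0, 0, 0], grip_force=30)

```text
t: 1.4
eef_pos: [0.3956, 0.2458, 0.2102]
eef_rot: [0.535, 0.845, -0.0, -0.0]
ft_force: [0.4, 0.6, 0.1]
width: 0.0854
```

carry_out(linear=[[-0.94, -0.22, 0.09], [-0.96, -0.15, 0.08], [-0.96, -0.08, 0.08], [-0.97, -0.02, 0.08], [-0.97, 0.05, 0.09], [-0.96, 0.12, 0.08], [-0.96, 0.19, 0.08], [-0.93, 0.25, 0.09], [0, 0, 0.92], [0, 0, 0]], dr=[[0, 0, 0.5], [0, 0, 0.49], [0, 0, 0.5], [0, 0, 0.49], [0, 0, 0.5], [0, 0, 0.49], [0, 0, 0.5], [0, 0, 0.49], [0, 0, 0], [0, 0, 0]], gripper=[0, 0, 0, 0, 0, 0, 0, 0, 0, 0])

```text
t: 2.65
eef_pos: [0.4448, 0.0198, 0.1613]
eef_rot: [0.745, 0.667, -0.001, -0.002]
ft_force: [-1.2, 0.1, 0.2]
width: 0.0855
```

Run:
```python
from h import *
from station import *
o=get_obs();s=snapshot("wrist");cv2.imwrite("pics/w1.png",s["image"])
P=cloud(s);H=s["hand_eye"];T=P@H[:3,:3].T+H[:3,3]
W=T@Rn.from_quat(o["eef_rot"]).as_matrix().T+o["eef_pos"]
m=(W[...,2]>.075)&(W[...,2]<.11)&(P[...,2]>.05)&(abs(T[...,1])<.03)
print(m.sum(),np.percentile(W[m],[5,50,95],axis=0))
c=np.array([.4971,.0133]);Rc=Rn.from_euler('z',YC).as_matrix()[:2,:2]
l=(W[m][:,:2]-c)@Rc
print(np.percentile(l,[2,50,98],axis=0))
R=Rtool(YC)
plan(o["eef_pos"],o["eef_rot"],[((.446,.0195,.080),R,3,0),((.446,.0195,.079),R,7,255)])
```

```text
2062 [[ 0.4401036  -0.03039917  0.09722768]
 [ 0.44776158  0.02743942  0.10002332]
 [ 0.45481415  0.07497491  0.10154246]]
[[-0.05525412 -0.05398131]
 [-0.05038277  0.00861938]
 [-0.04569438  0.05916607]]
linear [[0,0.02,0.9],[0,0.01,0.91],[0,0.02,0.9],[0,0,0],[0,0,0.01],[0,0,0],[0,0,0.01],[0,0,0],[0,0,0.01],[0,0,0]]
dr [[-0.01,0,0],[-0.01,0,0],[-0.01,0,0],[0,0,0],[0,0,0],[0,0,0],[0,0,0],[0,0,0],[0,0,0],[0,0,0]]
gripper [0, 0, 0, 255, 255, 255, 255, 255, 255, 255]
end [0.4461 0.0196 0.0791]
```

View pics/w1.png

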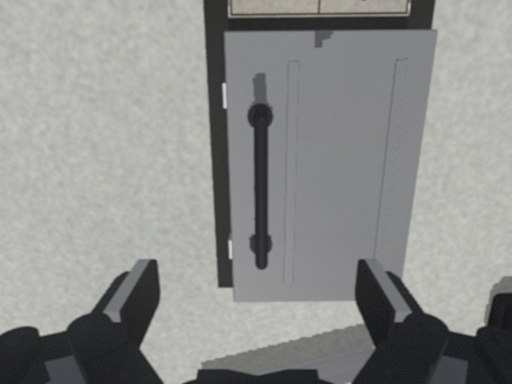

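carry_out(linear=[[0, 0.02, 0.9], [0, 0.01, 0.91], [0, 0.02, 0.94], [0, 0, 0], [0, 0, 0], [0, 0, 0], [0, 0, 0], [0, 0, 0], [0, 0, 0], [0, 0, 0]], dr=[[0, 0, 0], [0, 0, 0], [0, 0, 0], [0, 0, 0], [0, 0, 0], [0, 0, 0], [0, 0, 0], [0, 0, 0], [0, 0, 0], [0, 0, 0]], gripper=[0, 0, 160, 255, 255, 255, 255, 255, 255, 255])

```text
t: 3.95
eef_pos: [0.4478, 0.0197, 0.0803]
eef_rot: [0.745, 0.667, 0.0, -0.0]
ft_force: [-0.1, 0.7, 0.4]
width: -0.0004
```

Run:
```python
from h import *
from station import *
o=get_obs();s=snapshot("wrist");cv2.imwrite("pics/w2.png",s["image"])
s=snapshot("side");cv2.imwrite("pics/s2.png",cv2.resize(s["image"][120:260,180:320],None,fx=4,fy=4))
```

```text
(no output)
```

View pics/w2.png

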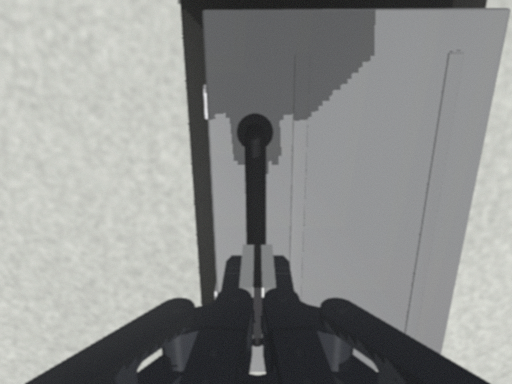

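View pics/s2.png

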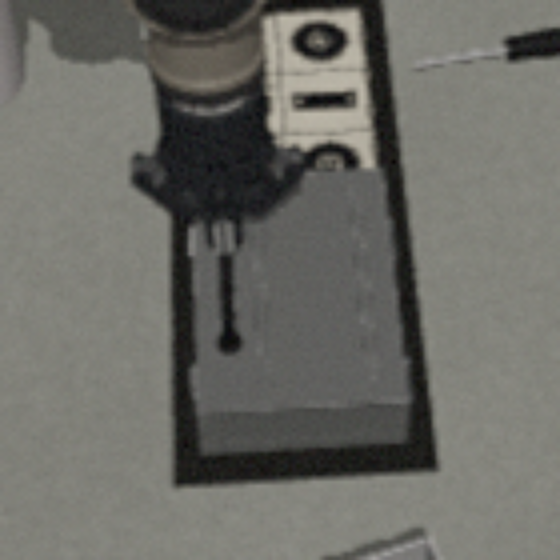

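Run:
```python
from h import *
from station import *
o=get_obs();s=snapshot("wrist");print(o["eef_pos"],o["width"],o["ft_force"])
P=cloud(s);H=s["hand_eye"];T=P@H[:3,:3].T+H[:3,3]
np.set_printoptions(precision=4,suppress=True)
for u,v in [(250,250),(258,250),(272,250),(256,230),(256,200),(245,200),(250,290),(258,275),(258,290),(258,320)]: print(u,v,T[v,u])
cv2.imwrite("pics/w3.png",cv2.resize(s["image"][190:384,170:350],None,fx=4,fy=3,interpolation=cv2.INTER_CUBIC))
```

```text
[0.44778441 0.0196835  0.08026489] 9.241841597149833e-05 [-0.43339775 -0.17712429  0.24128227]
250 250 [ 0.0112 -0.0031 -0.0391]
258 250 [ 0.0113  0.0004 -0.0392]
272 250 [ 0.011   0.0065 -0.0387]
256 230 [ 0.0123 -0.0006 -0.0205]
256 200 [ 0.0276 -0.0006 -0.0201]
245 200 [ 0.0138 -0.0073  0.019 ]
250 290 [ 0.0105 -0.0025 -0.0679]
258 275 [ 0.0116  0.0003 -0.0599]
258 290 [ 0.0108  0.0003 -0.0684]
258 320 [-0.0022  0.0003 -0.0681]
```

View pics/w3.png

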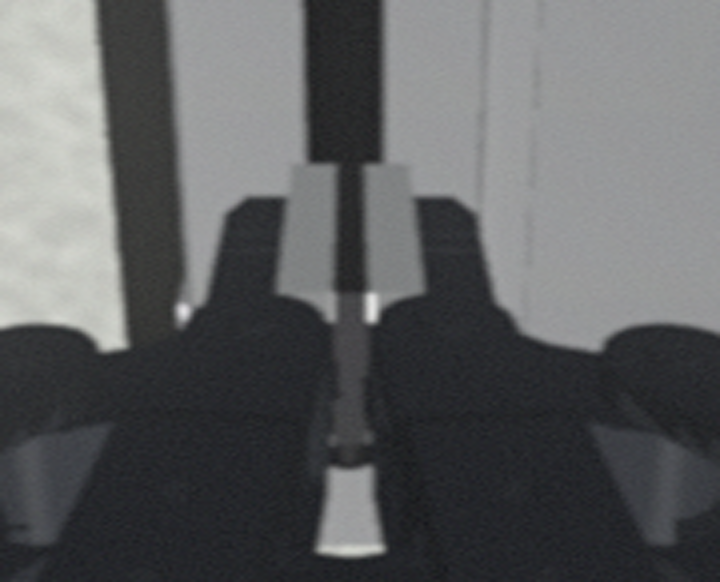

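Run:
```python
from h import *
from station import *
o=get_obs();s=snapshot("side")
for z in (0,-.019,-.034):
  for y in(-.015,.015): print(z,y,(proj(s,o["eef_pos"]+Rn.from_quat(o["eef_rot"]).apply([0,y,z]))-[180,120])*4)
c=s["image"][150:210,205:265];cv2.imwrite("pics/s3.png",cv2.resize(c,None,fx=10,fy=10,interpolation=cv2.INTER_CUBIC))
```

```text
0 -0.015 [[207.04685667 269.46987529]]
0 0.015 [[246.28473988 267.38415784]]
-0.019 -0.015 [[205.32279029 253.71730323]]
-0.019 0.015 [[244.98814978 251.61653676]]
-0.034 -0.015 [[203.93495947 241.03687202]]
-0.034 0.015 [[243.94443662 238.92411087]]
```

View pics/s3.png

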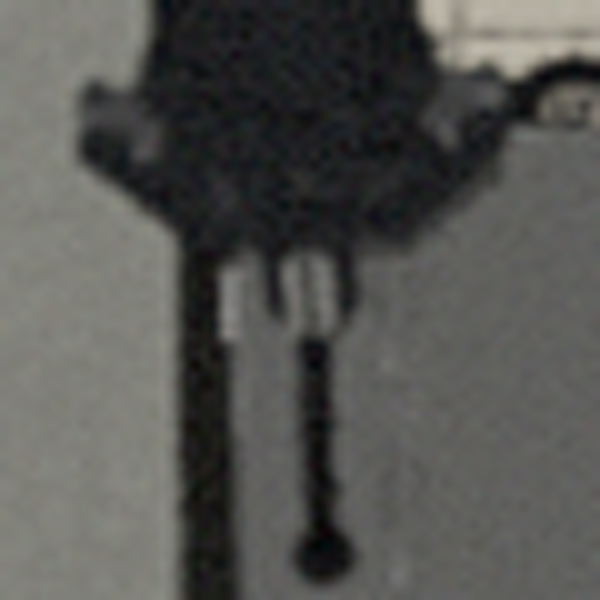

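carry_out(linear=[[0, 0, 0], [0, -0.03, 0], [0, 0, 0], [0, 0, 0.4], [0, 0, 0.4], [0, 0, 0.36], [0, 0, 0], [0, 0, 0], [0, 0, 0], [0, 0, 0]], dr=[[0, 0, 0], [0, 0, 0], [0, 0, 0], [0, 0, 0], [0, 0, 0], [0, 0, 0], [0, 0, 0], [0, 0, 0], [0, 0, 0], [0, 0, 0]], gripper=[100, 100, 100, 100, 100, 100, 255, 255, 255, 255])

```text
t: 5.4
eef_pos: [0.4472, 0.0197, 0.0457]
eef_rot: [0.745, 0.667, 0.0, 0.0]
ft_force: [0.7, -0.6, -1.2]
width: 0.0091
```

```bash
cat >> h.py <<'E'
CASE=np.array([.4971,.0133]);RC=Rn.from_euler('z',YC)
def c2w(x,y,z): return RC.apply([x,y,z])+np.r_[CASE,0]
def bar(th):
    a=np.pi-np.arctan2(.074,.130)-th;r=.1496
    return .078+r*np.cos(a),.0205+r*np.sin(a)
def lidplan(o,t0,t1,n,g=255,phi=lambda t:.22*t,off=np.zeros(3)):
    w=[]
    for t in np.linspace(t0,t1,n+1)[1:]:
        R=Rtool(YC,phi(t));x,z=bar(t);b=c2w(x,0,z)+off
        w.append((b+R.apply([0,0,.05]),R,1,g))
    return plan(o["eef_pos"],o["eef_rot"],w)
E
python3 - <<'E'
from h import *
from station import *
o=get_obs();R=Rn.from_quat(o["eef_rot"])
b=o["eef_pos"]+R.apply([0,0,-.05]);x,z=bar(.01);print(b,c2w(x,0,z))
x,z=bar(.01);off=b-c2w(x,0,z);print(off)
lidplan(o,.01,1.01,10,off=off)
E
```

```text
[0.44713101 0.01974871 0.09569772] [0.44614375 0.01892275 0.09580328]
[ 0.00098725  0.00082597 -0.00010556]
linear [[0,0.23,-0.42],[0,0.27,-0.39],[0,0.29,-0.38],[0,0.33,-0.34],[0,0.35,-0.32],[0,0.37,-0.28],[0,0.39,-0.25],[0,0.42,-0.22],[0,0.42,-0.18],[0,0.45,-0.14]]
dr [[0.18,0,0],[0.16,0,0],[0.15,0,0],[0.16,0,0],[0.16,0,0],[0.16,0,0],[0.15,0,0],[0.16,0,0],[0.16,0,0],[0.16,0,0]]
gripper [255, 255, 255, 255, 255, 255, 255, 255, 255, 255]
end [0.5584 0.0075 0.121 ]
```

carry_out(linear=[[0, 0.23, -0.42], [0, 0.27, -0.39], [0, 0.29, -0.38], [0, 0.33, -0.34], [0, 0.35, -0.32], [0, 0.37, -0.28], [0, 0.39, -0.25], [0, 0.42, -0.22], [0, 0.42, -0.18], [0, 0.45, -0.14]], dr=[[0.18, 0, 0], [0.16, 0, 0], [0.15, 0, 0], [0.16, 0, 0], [0.16, 0, 0], [0.16, 0, 0], [0.15, 0, 0], [0.16, 0, 0], [0.16, 0, 0], [0.16, 0, 0]], gripper=[255, 255, 255, 255, 255, 255, 255, 255, 255, 255])

```text
t: 6.65
eef_pos: [0.5576, 0.0084, 0.1227]
eef_rot: [0.74, 0.663, -0.075, -0.084]
ft_force: [-4.9, 2.6, 8.3]
width: 0.0086
```

Run:
```python
from h import *
from station import *
o=get_obs();R=Rn.from_quat(o["eef_rot"]);print(o["ft_force"],o["width"],o["qpos"])
b=o["eef_pos"]+R.apply([0,0,-.05]);bc=RC.inv().apply(b-np.r_[CASE,0]);print(bc,bar(1.0), np.hypot(bc[0]-.078,bc[2]-.0205),np.pi-np.arctan2(.074,.13)-np.arctan2(bc[2]-.0205,bc[0]-.078))
s=snapshot("side");cv2.imwrite("pics/s4.png",cv2.resize(s["image"][100:260,160:340],None,fx=4,fy=3.5))
```

```text
[-4.86479203  2.58979133  8.31139706] 0.008583164173840457 [-0.12129955  0.61313516  1.32275251 -0.00165881  1.4309163  -0.01205023]
[0.07181889 0.00174614 0.1714513 ] (np.float64(0.07002881224060527), np.float64(0.16988748329664194)) 0.1510778010687616 1.012383750440827
```

View pics/s4.png

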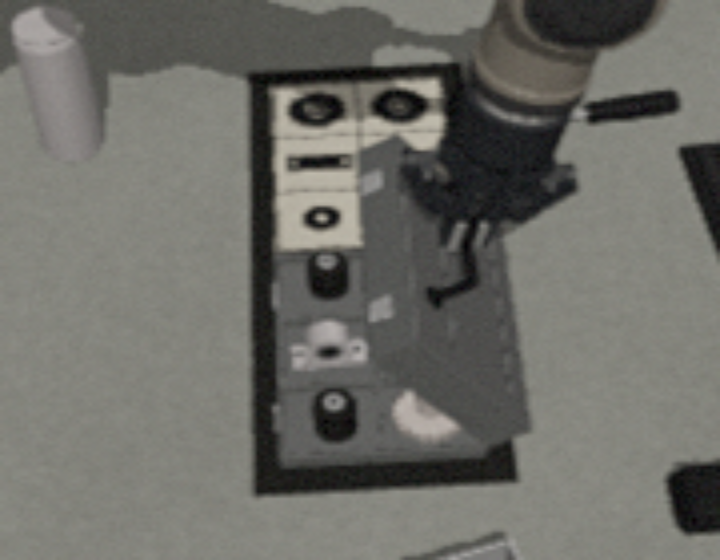

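Run:
```python
from h import *
from station import *
o=get_obs()
lidplan(o,1.01,1.96,10,off=np.array([.001,.0005,.001]))
```

```text
linear [[-0.04,0.38,-0.08],[0,0.44,-0.07],[0,0.44,-0.04],[0,0.43,0.01],[0,0.44,0.03],[0,0.44,0.07],[0,0.42,0.11],[0,0.42,0.14],[0,0.41,0.17],[0,0.39,0.21]]
dr [[0.14,-0.01,0.01],[0.15,0,0],[0.15,0,0],[0.15,0,0],[0.15,0,0],[0.15,0,0],[0.15,0,0],[0.15,0,0],[0.15,0,0],[0.15,0,0]]
gripper [255, 255, 255, 255, 255, 255, 255, 255, 255, 255]
end [ 0.672  -0.0054  0.0682]
```

carry_out(linear=[[-0.02, 0.38, -0.08], [0, 0.44, -0.07], [0, 0.44, -0.04], [0, 0.43, 0.01], [0, 0.44, 0.03], [0, 0.44, 0.07], [0, 0.42, 0.11], [0, 0.42, 0.14], [0, 0.41, 0.17], [0, 0.39, 0.21]], dr=[[0.14, 0, 0], [0.15, 0, 0], [0.15, 0, 0], [0.15, 0, 0], [0.15, 0, 0], [0.15, 0, 0], [0.15, 0, 0], [0.15, 0, 0], [0.15, 0, 0], [0.15, 0, 0]], gripper=[255, 255, 255, 255, 255, 255, 255, 255, 255, 255])

```text
t: 7.95
eef_pos: [0.6708, -0.0034, 0.067]
eef_rot: [0.727, 0.653, -0.142, -0.16]
ft_force: [1.4, 5.7, 3.8]
width: 0.009
```

```bash
cat > st.py <<'E'
from h import *
from station import *
o=get_obs();R=Rn.from_quat(o["eef_rot"]);print(o["t"],o["ft_force"],o["width"],o["qpos"].round(3))
b=o["eef_pos"]+R.apply([0,0,-.05]);bc=RC.inv().apply(b-np.r_[CASE,0]);print(bc, np.hypot(bc[0]-.078,bc[2]-.0205),np.pi-np.arctan2(.074,.13)-np.arctan2(bc[2]-.0205,bc[0]-.078))
E
python3 - <<'E'
from st import *
lidplan(o,1.95,2.03,4,off=np.array([.001,.0005,.001]))
E
```

```text
7.95 [1.36421515 5.66212664 3.77818148] 0.009006519622158244 [-0.118  1.053  0.645 -0.002  1.876 -0.011]
[0.19537324 0.00236302 0.11236055] 0.1490464312048737 1.9600416736456976
linear [[-0.06,0.06,-0.04],[0,0.09,0.05],[0,0.07,0.05],[0,0.08,0.05],[0,0,0],[0,0,0],[0,0,0],[0,0,0],[0,0,0],[0,0,0]]
dr [[0.01,-0.01,0.02],[0.03,0,0],[0.03,0,0],[0.03,0,0],[0,0,0],[0,0,0],[0,0,0],[0,0,0],[0,0,0],[0,0,0]]
gripper [255, 255, 255, 255, 255, 255, 255, 255, 255, 255]
end [ 0.6773 -0.0059  0.0602]
```

carry_out(linear=[[0, 0.06, 0.02], [0, 0.09, 0.05], [0, 0.07, 0.05], [0, 0.08, 0.05], [0, 0.08, 0.05], [0, 0.08, 0.06], [0, 0, 0], [0, 0, 0], [0, 0, 0], [0, 0, 0]], dr=[[0.02, 0, 0], [0.03, 0, 0], [0.03, 0, 0], [0.03, 0, 0], [0.03, 0, 0], [0.03, 0, 0], [0, 0, 0], [0, 0, 0], [0, 0, 0], [0, 0, 0]], gripper=[255, 255, 255, 255, 255, 255, 255, 255, 255, 255])

```text
t: 9.2
eef_pos: [0.6735, -0.0037, 0.0615]
eef_rot: [0.723, 0.65, -0.155, -0.174]
ft_force: [-31.0, 7.1, 36.4]
width: 0.0087
```

Run:
```python
from st import *
s=snapshot("side");cv2.imwrite("pics/s5.png",cv2.resize(s["image"][100:260,180:330],None,fx=5,fy=3.7))
```

```text
9.2 [-30.96835472   7.14885803  36.35283799] 0.008718408528951045 [-0.118  1.103  0.566 -0.003  1.943 -0.011]
[0.19981185 0.00242547 0.1060544 ] 0.14885456302070466 2.0118043687030545
```

View pics/s5.png

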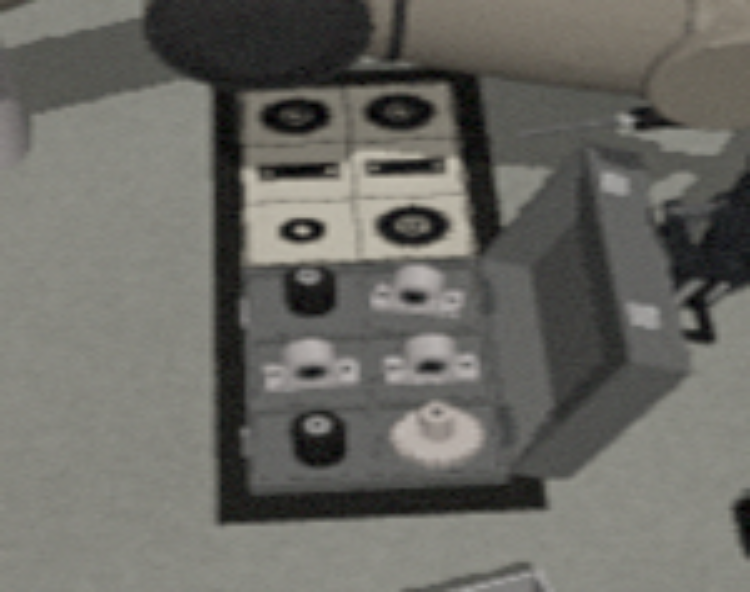

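carry_out(linear=[[0, -0.12, -0.08], [0, 0, 0], [0, 0, 0], [0, 0, 0], [0, 0, 0], [0, 0, -0.3], [0, 0, -0.6], [0, 0, -0.8], [0, 0, 0], [0, 0, 0]], dr=[[0, 0, 0], [0, 0, 0], [0, 0, 0], [0, 0, 0], [0, 0, 0], [0, 0, 0], [0, 0, 0], [0, 0, 0], [0, 0, 0], [0, 0, 0]], gripper=[255, 255, 180, 180, 180, 180, 180, 180, 180, 180])

```text
t: 10.5
eef_pos: [0.6989, -0.0086, 0.1012]
eef_rot: [0.725, 0.65, -0.151, -0.169]
ft_force: [-0.2, 0.3, 0.3]
width: 0.0252
```

Run:
```python
from st import *
print(o["eef_pos"])
R0=Rtool(YC)
p=o["eef_pos"]
s=snapshot("side");cv2.imwrite("pics/s6.png",cv2.resize(s["image"][100:260,180:330],None,fx=5,fy=3.7))
# hover above parts at +76, -x tilt 0
plan(p,o["eef_rot"],[(p+[0,0,.11],R,4,180),((.56,.05,.24),R0,6,150)])
```

```text
10.5 [-0.19205707  0.28445275  0.2675854 ] 0.025151665554277607 [-0.12   1.162  0.324 -0.005  2.112 -0.012]
[0.22509263 0.00034992 0.14610129] 0.19342163298314438 1.9173553959967422
[ 0.69894661 -0.00863193  0.10123001]
linear [[0,-0.4,-0.82],[0,-0.41,-0.83],[0,-0.4,-0.82],[0,-0.41,-0.82],[0.24,-0.79,0.21],[0.24,-0.81,0.15],[0.24,-0.81,0.09],[0.24,-0.82,0.02],[0.24,-0.81,-0.03],[0.24,-0.82,-0.1]]
dr [[0,0,0],[0,0,0],[0,0,0],[0,0,0],[-0.55,0,0],[-0.54,0,0],[-0.55,0,0],[-0.54,0,0],[-0.55,0,0],[-0.54,0,0]]
gripper [180, 180, 180, 180, 150, 150, 150, 150, 150, 150]
end [0.5599 0.0501 0.24  ]
```

View pics/s6.png

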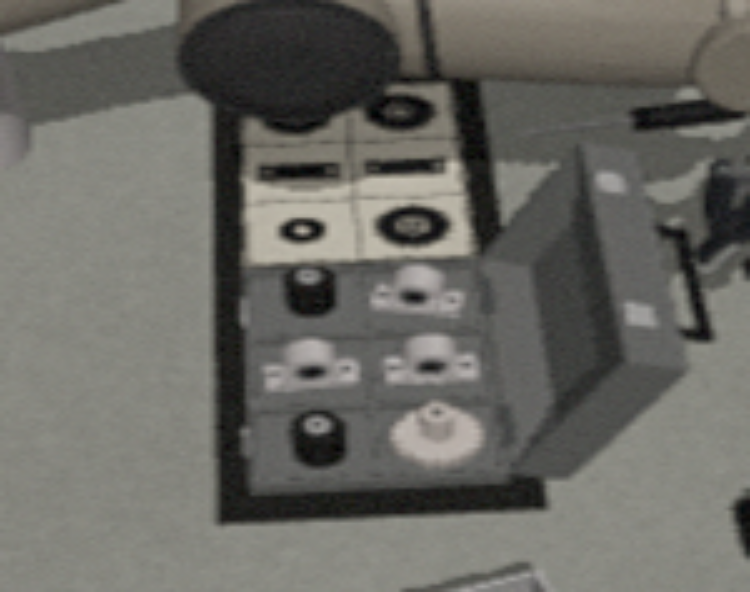

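carry_out(linear=[[0, -0.4, -0.82], [0, -0.41, -0.83], [0, -0.4, -0.82], [0, -0.41, -0.82], [0.24, -0.79, 0.21], [0.24, -0.81, 0.15], [0.24, -0.81, 0.09], [0.24, -0.82, 0.02], [0.24, -0.81, -0.03], [0.24, -0.82, -0.1]], dr=[[0, 0, 0], [0, 0, 0], [0, 0, 0], [0, 0, 0], [-0.55, 0, 0], [-0.54, 0, 0], [-0.55, 0, 0], [-0.54, 0, 0], [-0.55, 0, 0], [-0.54, 0, 0]], gripper=[180, 180, 180, 180, 150, 150, 150, 150, 150, 150])

```text
t: 11.8
eef_pos: [0.5682, 0.0449, 0.242]
eef_rot: [0.745, 0.667, -0.009, -0.01]
ft_force: [0.5, 0.1, 0.9]
width: 0.0353
```

Run:
```python
from st import *
for n in("wrist","side","top"):
  s=snapshot(n);cv2.imwrite(f"pics/{n}7.png",s["image"]);pickle.dump((o,s),open(f"pics/{n}7.pkl","wb"))
i=cv2.imread("pics/top7.png");cv2.imwrite("pics/top7c.png",cv2.resize(i[140:260,190:350],None,fx=5,fy=5,interpolation=cv2.INTER_CUBIC))
```

```text
11.8 [0.50432901 0.08725517 0.9173575 ] 0.03534882546969761 [-0.057  0.417  1.297  0.002  1.455  0.052]
[0.06854062 0.03916227 0.29196633] 0.27163109151483944 1.0184771904590646
```

View pics/wrist7.png

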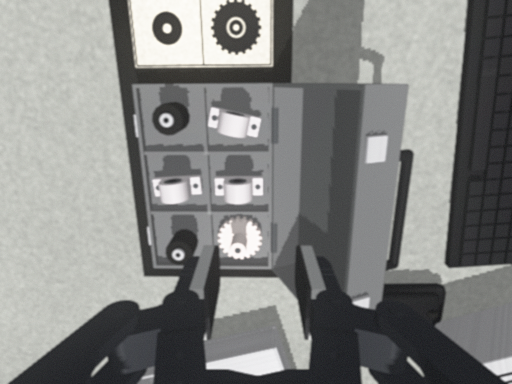

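View pics/top7c.png

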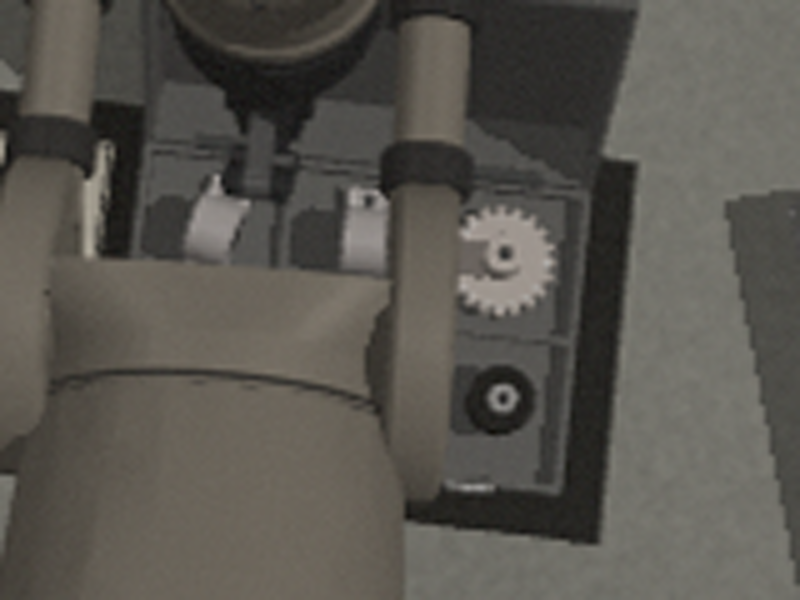

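View pics/side7.png

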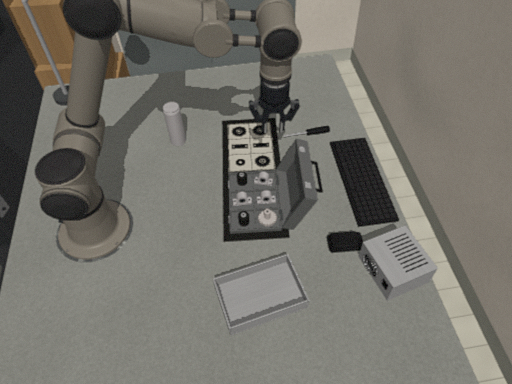

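Run:
```python
from h import *
o,s=pickle.load(open("pics/wrist7.pkl","rb"))
c=s["image"][80:160,125:285];cv2.imwrite("pics/w7c.png",cv2.resize(c,None,fx=5,fy=5,interpolation=cv2.INTER_CUBIC))
P=cloud(s);H=s["hand_eye"];T=P@H[:3,:3].T+H[:3,3]
W=T@Rn.from_quat(o["eef_rot"]).as_matrix().T+o["eef_pos"]
L=RC.inv().apply((W-np.r_[CASE,0]).reshape(-1,3)).reshape(W.shape)
ok=P[...,2]>.05
np.set_printoptions(precision=4,suppress=True)
for nm,x0,y0 in(("roller",-38,76),("block",38,76)):
  for zl,zh in((.013,.024),(.03,.056),(.044,.056)):
    m=ok&(abs(L[...,0]-x0/1e3)<.034)&(abs(L[...,1]-y0/1e3)<.034)&(L[...,2]>zl)&(L[...,2]<zh)
    q=L[m]
    if m.sum()<20: print(nm,zl,"few");continue
    print(nm,zl,m.sum(),"mean",q.mean(0),"min",np.percentile(q,2,axis=0),"max",np.percentile(q,98,axis=0))
    if nm=="block":
        r=cv2.minAreaRect((q[:,:2]*1000).astype(np.float32));print(r)
# floor z and wall
m=ok&(abs(L[...,0]+.06)<.006)&(abs(L[...,1]-.05)<.006);print("floor",np.median(L[m][:,2]),m.sum())
# lid: points with x>.09,z>.03, |y|<.11 : front wall outside face -> line from rim (65.4deg) 
for y0 in(-.05,0,.05):
  m=ok&(abs(L[...,1]-y0)<.03)&(L[...,0]>.085)&(L[...,2]>.12)&(L[...,0]<.2)
  q=L[m];print("rim",y0,m.sum(),"minx",np.percentile(q[:,0],1),"maxz",np.percentile(q[:,2],99))
  f=q[(q[:,2]>.13)]
  A=np.polyfit(f[:,0],f[:,2],1);print("slope angle",np.arctan(A[0]),"normal expected lid-1.571 ->",)
```

```text
roller 0.013 64 mean [-0.0217  0.0859  0.0186] min [-0.0327  0.0691  0.0138] max [-0.0175  0.0971  0.0235]
roller 0.03 870 mean [-0.0323  0.0813  0.0457] min [-0.0487  0.0662  0.0325] max [-0.018   0.096   0.0509]
roller 0.044 765 mean [-0.0337  0.0808  0.0468] min [-0.0488  0.0656  0.0445] max [-0.0191  0.0956  0.0509]
block 0.013 418 mean [0.0363 0.0761 0.0198] min [0.0068 0.0605 0.0151] max [0.0637 0.0906 0.022 ]
((34.95306396484375, 75.30450439453125), (22.28999900817871, 57.86454772949219), 77.42874145507812)
block 0.03 704 mean [0.036  0.0759 0.0458] min [0.019  0.0632 0.0334] max [0.0515 0.0879 0.0507]
((35.19799041748047, 75.36009216308594), (22.899465560913086, 33.634456634521484), 78.04045104980469)
block 0.044 508 mean [0.0354 0.0753 0.0481] min [0.0227 0.0639 0.0443] max [0.0484 0.0867 0.0508]
((35.191650390625, 75.05842590332031), (22.215234756469727, 26.47321128845215), 77.72433471679688)
floor 0.010045482681633813 98
rim -0.05 1819 minx 0.14056887824605135 maxz 0.1638909183143257
slope angle -0.40247990070081247 normal expected lid-1.571 ->
rim 0 2829 minx 0.0866245092080565 maxz 0.32743243745925427
slope angle -1.0187603567733974 normal expected lid-1.571 ->
rim 0.05 16762 minx 0.08571872840903112 maxz 0.3541164798480658
slope angle -1.1590893697057645 normal expected lid-1.571 ->
```

View pics/w7c.png

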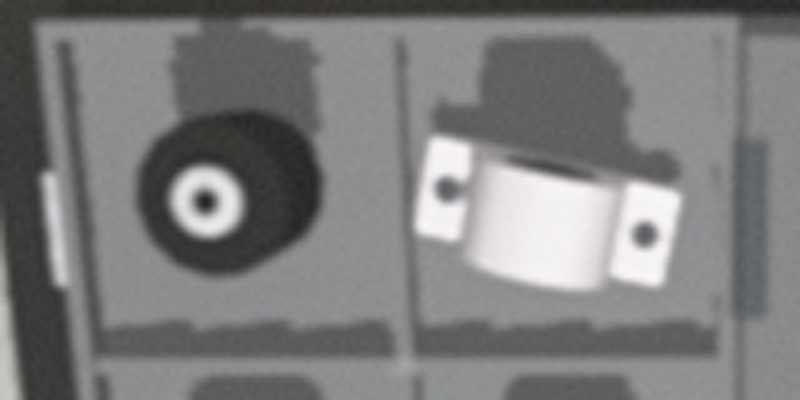

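Run:
```python
from h import *
np.set_printoptions(precision=4,suppress=True)
for n in("wrist","side"):
  o,s=pickle.load(open(f"pics/{n}7.pkl","rb"))
  P=cloud(s)
  if n=="wrist":
    H=s["hand_eye"];T=P@H[:3,:3].T+H[:3,3];W=T@Rn.from_quat(o["eef_rot"]).as_matrix().T+o["eef_pos"]
  else: W=P
  L=RC.inv().apply((W-np.r_[CASE,0]).reshape(-1,3)).reshape(W.shape)
  x,y,z=L[...,0]-.078,L[...,1],L[...,2]-.0205
  for yr in((-.11,-.03),(-.03,.03),(.03,.11)):
   m=(z>.1)&(z<.16)&(x>.04)&(x<.13)&(y>yr[0])&(y<yr[1])
   # residual model: front wall outer face: points at distance .156 along rim dir
   r=lambda t:(-x[m]*np.cos(t)+z[m]*np.sin(t)-.156)
   q=least_squares(lambda p:r(p[0])-0*p[0],[2.],loss='soft_l1',f_scale=.002);
   rr=r(q.x[0]);print(n,yr,m.sum(),q.x,np.median(abs(rr)))
  # lid inner ceiling & side: use handle/outer? inner top face at depth 40-? 
  m=(y>-.1)&(y<.1)&(x>.02)&(x<.12)&(z>.03)&(z<.125)
  # lid-frame coords for t: a along = -x cos t + z sin t ; d depth = x sin t + z cos t
  for t in(1.94,1.97,2.0):
    a=-x[m]*np.cos(t)+z[m]*np.sin(t);d=x[m]*np.sin(t)+z[m]*np.cos(t)
    k=(a>.03)&(a<.145)&(d>.02)&(d<.05)
    pf=np.polyfit(a[k],d[k],1);print(t,k.sum(),pf)
s=pickle.load(open("pics/wrist7.pkl","rb"));o,s=s
# roller bush
d=np.array([(166-257.1)/342.15,(120.6-193.42)/342.15,1]);H=s["hand_eye"];R=Rn.from_quat(o["eef_rot"]).as_matrix()
c=R@H[:3,3]+o["eef_pos"];v=R@H[:3,:3]@d;p=c+v*(.05-c[2])/v[2];print("bush",RC.inv().apply(p-np.r_[CASE,0]))
```

```text
wrist (-0.11, -0.03) 1409 [1.97] 0.00045953615749524945
wrist (-0.03, 0.03) 2704 [1.9808] 0.0003781520158868401
wrist (0.03, 0.11) 4621 [1.9808] 0.0004896541460053527
1.94 5571 [0.0448 0.0367]
1.97 5571 [0.0148 0.0367]
2.0 5571 [-0.0152  0.0367]
side (-0.11, -0.03) 281 [2.0069] 0.001567465247965999
side (-0.03, 0.03) 181 [2.0113] 0.0011658728623825387
side (0.03, 0.11) 230 [2.0224] 0.001528496727778078
1.94 314 [0.043  0.0347]
1.97 314 [0.0132 0.0347]
2.0 314 [-0.0166  0.0347]
bush [-0.0348  0.0799  0.05  ]
```

Run:
```python
from st import *
R0=Rtool(YC)
plan(o["eef_pos"],o["eef_rot"],[(c2w(.105,0,.17),R0,3,255),(c2w(.108,0,.111),R0,3,255),(c2w(.1325,0,.111),R0,4,255)])
```

```text
11.95 [-0.2855968  -0.62024166 -0.57032779] 0.03524925376536298 [-0.056  0.417  1.294  0.002  1.46   0.052]
[0.06810984 0.03950154 0.29278274] 0.2724623020211824 1.017001427495945
linear [[-0.44,0.45,0.8],[-0.44,0.44,0.8],[-0.44,0.43,0.8],[0,0.03,0.66],[0,0.04,0.65],[0,0.03,0.66],[0,0.21,0],[0,0.2,0],[0,0.21,0],[0,0.2,0]]
dr [[-0.07,0,0],[-0.07,0,0.01],[-0.07,0,0],[0,0,0],[0,0,0],[0,0,0],[0,0,0],[0,0,0],[0,0,0],[0,0,0]]
gripper [255, 255, 255, 255, 255, 255, 255, 255, 255, 255]
end [ 0.6288 -0.0012  0.1109]
```

carry_out(linear=[[-0.44, 0.45, 0.8], [-0.44, 0.44, 0.8], [-0.44, 0.43, 0.8], [0, 0.03, 0.66], [0, 0.04, 0.65], [0, 0.03, 0.66], [0, 0.27, 0], [0, 0.27, 0], [0, 0.27, 0], [0, 0, 0]], dr=[[-0.07, 0, 0], [-0.07, 0, 0], [-0.07, 0, 0], [0, 0, 0], [0, 0, 0], [0, 0, 0], [0, 0, 0], [0, 0, 0], [0, 0, 0], [0, 0, 0]], gripper=[255, 255, 255, 255, 255, 255, 255, 255, 255, 255])

```text
t: 13.2
eef_pos: [0.625, -0.0015, 0.1094]
eef_rot: [0.744, 0.668, -0.005, -0.005]
ft_force: [-22.2, 0.3, 10.5]
width: 0.0001
```

Run:
```python
from st import *
print(RC.inv().apply(o["eef_pos"]-np.r_[CASE,0]))
s=snapshot("side");cv2.imwrite("pics/s8.png",cv2.resize(s["image"][100:260,180:330],None,fx=5,fy=3.7))
```

```text
13.2 [-22.2008388    0.33774945  10.49977071] 5.047117921591943e-05 [-1.250e-01  6.110e-01  1.341e+00 -1.000e-03  1.205e+00 -1.600e-02]
[ 0.12952287 -0.00064487  0.15938514] 0.14813401720627328 1.4085455231604598
[ 0.12876999 -0.00066672  0.10939081]
```

View pics/s8.png

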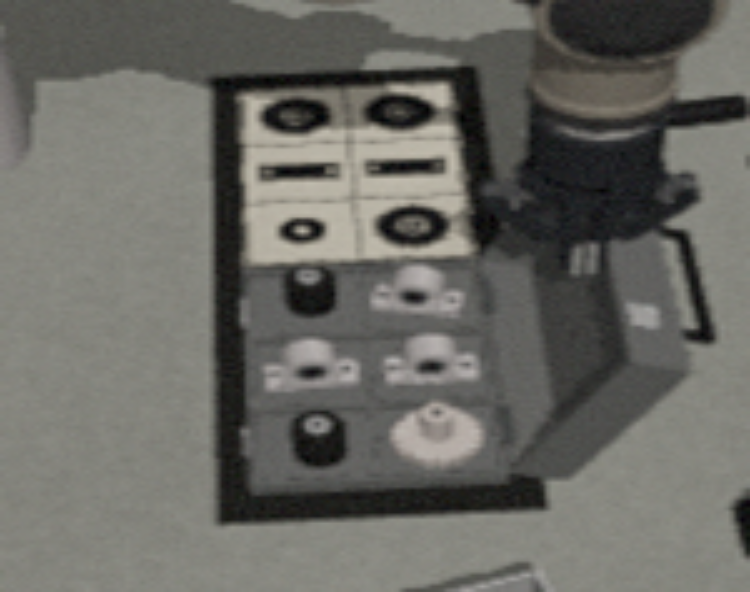

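Run:
```python
from st import *
R0=Rtool(YC);RB=Rtool(YC-.215+np.pi/2)
plan(o["eef_pos"],o["eef_rot"],[(c2w(.103,0,.111),R0,1,255),(c2w(.085,0,.165),R0,2,255),(c2w(.035,.0753,.10),RB,10,125)])
```

```text
13.25 [-21.8870623    1.43927393   9.98095305] -0.00015553874412166938 [-1.250e-01  6.110e-01  1.341e+00 -1.000e-03  1.204e+00 -1.600e-02]
[ 0.12950909 -0.00064474  0.15941016] 0.1481526891147092 1.4083995617252971
linear [[0.02,-0.86,-0.04],[0,-0.3,-0.9],[0,-0.3,-0.9],[0.25,-0.17,0.22],[0.27,-0.13,0.21],[0.29,-0.09,0.22],[0.3,-0.05,0.22],[0.3,-0.02,0.21],[0.3,0.03,0.22],[0.29,0.07,0.22]]
dr [[-0.1,0,0.01],[0,0,0],[0,0,0],[0,0,-0.97],[0,0,-0.97],[0,0,-0.97],[0,0,-0.97],[0,0,-0.98],[0,0,-0.97],[0,0,-0.97]]
gripper [255, 255, 255, 125, 125, 125, 125, 125, 125, 125]
linear [[0.28,0.1,0.21],[0.27,0.15,0.22],[0.24,0.18,0.22],[0,0,0],[0,0,0],[0,0,0],[0,0,0],[0,0,0],[0,0,0],[0,0,0]]
dr [[0,0,-0.97],[0,0,-0.97],[0,0,-0.97],[0,0,0],[0,0,0],[0,0,0],[0,0,0],[0,0,0],[0,0,0],[0,0,0]]
gripper [125, 125, 125, 125, 125, 125, 125, 125, 125, 125]
end [0.5402 0.0843 0.0999]
```

carry_out(linear=[[0.02, -0.86, -0.04], [0, -0.3, -0.9], [0, -0.3, -0.9], [0.25, -0.17, 0.22], [0.27, -0.13, 0.21], [0.29, -0.09, 0.22], [0.3, -0.05, 0.22], [0.3, -0.02, 0.21], [0.3, 0.03, 0.22], [0.29, 0.07, 0.22]], dr=[[0, 0, 0], [0, 0, 0], [0, 0, 0], [0, 0, -0.97], [0, 0, -0.97], [0, 0, -0.97], [0, 0, -0.97], [0, 0, -0.98], [0, 0, -0.97], [0, 0, -0.97]], gripper=[255, 255, 255, 125, 125, 125, 125, 125, 125, 125])

```text
t: 14.5
eef_pos: [0.5588, 0.06, 0.1197]
eef_rot: [0.355, 0.935, 0.0, -0.0]
ft_force: [1.0, 0.4, 0.0]
width: 0.0434
```

Run:
```python
from st import *
RB=Rtool(YC-.215+np.pi/2)
plan(o["eef_pos"],o["eef_rot"],[(c2w(.035,.0753,.09),RB,4,125),(c2w(.035,.0753,.06),RB,1,125)])
s=snapshot("side");cv2.imwrite("pics/s9.png",cv2.resize(s["image"][100:260,180:330],None,fx=5,fy=3.7))
```

```text
14.5 [1.01586631 0.44476516 0.0151587 ] 0.04341983836946209 [-3.000e-02  4.840e-01  1.538e+00  1.000e-03  1.120e+00 -8.750e-01]
[0.05620962 0.05318313 0.16969887] 0.15078170644278602 0.9082846877328166
linear [[0.25,0.05,0.25],[0.24,0.07,0.25],[0.24,0.1,0.24],[0.23,0.12,0.25],[0,0,1],[0,0,0],[0,0,0],[0,0,0],[0,0,0],[0,0,0]]
dr [[0,0,-0.72],[0,0,-0.72],[0,0,-0.71],[0,0,-0.72],[0,0,0],[0,0,0],[0,0,0],[0,0,0],[0,0,0],[0,0,0]]
gripper [125, 125, 125, 125, 125, 125, 125, 125, 125, 125]
end [0.54   0.0844 0.06  ]
```

View pics/s9.png

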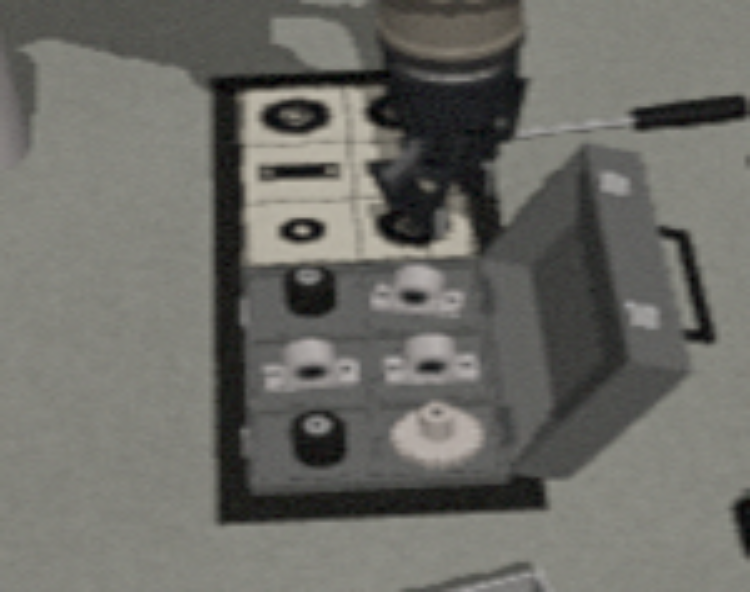

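carry_out(linear=[[0.25, 0.05, 0.25], [0.24, 0.07, 0.25], [0.24, 0.1, 0.24], [0.23, 0.12, 0.25], [0, 0, 0.5], [0, 0, 0.7], [0, 0, 0.6], [0, 0, 0], [0, 0, 0], [0, 0, 0]], dr=[[0, 0, -0.72], [0, 0, -0.72], [0, 0, -0.71], [0, 0, -0.72], [0, 0, 0], [0, 0, 0], [0, 0, 0], [0, 0, 0], [0, 0, 0], [0, 0, 0]], gripper=[125, 125, 125, 125, 125, 125, 125, 125, 125, 125])

```text
t: 15.8
eef_pos: [0.5394, 0.0842, 0.0359]
eef_rot: [0.165, 0.986, 0.0, -0.001]
ft_force: [-0.5, 0.4, 0.1]
width: 0.0439
```

Run:
```python
from st import *
RB=Rtool(YC-.215+np.pi/2)
plan(o["eef_pos"],o["eef_rot"],[(c2w(.035,.0753,-.008),RB,3,125)])
s=snapshot("wrist");cv2.imwrite("pics/w10.png",s["image"])
```

```text
15.8 [-0.49022656  0.41219381  0.14410796] 0.04388706552411816 [ 1.400e-02  5.650e-01  1.671e+00  1.000e-03  9.070e-01 -1.227e+00]
[0.03434538 0.07511716 0.08588322] 0.07861737444523183 0.4646095413335676
linear [[-0.01,0,0.49],[-0.01,0.01,0.49],[0,0,0.48],[0,0,0],[0,0,0],[0,0,0],[0,0,0],[0,0,0],[0,0,0],[0,0,0]]
dr [[0,0,-0.01],[0,-0.01,-0.02],[0,0,-0.01],[0,0,0],[0,0,0],[0,0,0],[0,0,0],[0,0,0],[0,0,0],[0,0,0]]
gripper [125, 125, 125, 125, 125, 125, 125, 125, 125, 125]
end [ 0.5401  0.0843 -0.0079]
```

View pics/w10.png

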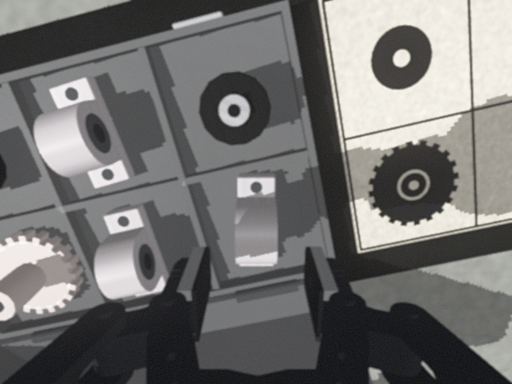

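carry_out(linear=[[-0.01, 0, 0.49], [-0.01, 0.01, 0.49], [0, 0, 0.48], [0, 0, 0], [0, 0, 0], [0, 0, 0], [0, 0, 0], [0, 0, 0], [0, 0, -0.2], [0, 0, -0.4]], dr=[[0, 0, 0], [0, 0, 0], [0, 0, 0], [0, 0, 0], [0, 0, 0], [0, 0, 0], [0, 0, 0], [0, 0, 0], [0, 0, 0], [0, 0, 0]], gripper=[125, 125, 125, 125, 255, 255, 255, 255, 255, 255])

```text
t: 17.1
eef_pos: [0.5389, 0.0844, 0.0096]
eef_rot: [0.164, 0.986, -0.0, -0.002]
ft_force: [-0.1, -0.5, -0.3]
width: 0.0218
```

Run:
```python
from st import *
s=snapshot("wrist");cv2.imwrite("pics/w11.png",s["image"])
s=snapshot("side");cv2.imwrite("pics/s11.png",cv2.resize(s["image"][100:260,180:330],None,fx=5,fy=3.7))
```

```text
17.1 [-0.12428196 -0.50737234 -0.26487694] 0.021778884000437423 [ 1.400e-02  6.040e-01  1.690e+00  1.000e-03  8.510e-01 -1.227e+00]
[0.03397162 0.07524996 0.05958343] 0.05887285530818215 0.20848295192299204
```

View pics/w11.png

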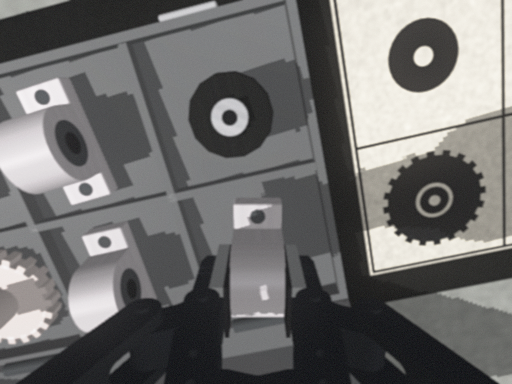

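View pics/s11.png

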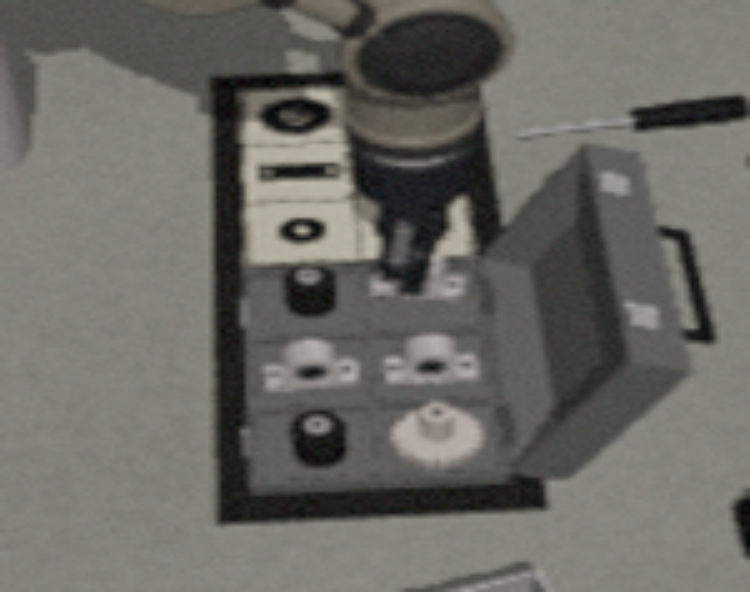

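```bash
cat >> h.py <<'E'
TR=np.array([.4669,-.3076]);YT=.1831
def t2w(x,y,z): return Rn.from_euler('z',YT).apply([x,y,z])+np.r_[TR,0]
E
python3 - <<'E'
from st import *
p=o["eef_pos"];print(t2w(.045,0,.05))
plan(p,o["eef_rot"],[(p+[-.005,-.01,.085],R,4,255),([.515,-.2,.1],R,10,255),(t2w(.045,0,.06),R,4,255)])
E
```

```text
17.2 [ 0.32399937 -0.51575214 -0.38448171] 0.02162442180867221 [ 1.400e-02  6.020e-01  1.688e+00  1.000e-03  8.510e-01 -1.227e+00]
[0.03527523 0.07542485 0.06099473] 0.05886619229484725 0.24111972211753985
[ 0.51114778 -0.29940646  0.05      ]
linear [[0.01,-0.09,-0.71],[0.01,-0.09,-0.71],[0.02,-0.1,-0.71],[0.01,-0.09,-0.7],[-0.23,-0.89,-0.01],[-0.23,-0.88,-0.02],[-0.24,-0.89,-0.01],[-0.23,-0.89,-0.02],[-0.23,-0.89,-0.01],[-0.23,-0.88,-0.02]]
dr [[0,0,0],[0,0,0],[0,0,0],[0,0,0],[0,0,0],[0,0,0],[0,0,0],[0,0,0],[0,0,0],[0,0,0]]
gripper [255, 255, 255, 255, 255, 255, 255, 255, 255, 255]
linear [[-0.23,-0.89,-0.01],[-0.23,-0.89,-0.01],[-0.24,-0.89,-0.02],[-0.23,-0.88,-0.01],[-0.24,-0.8,0.33],[-0.23,-0.79,0.33],[-0.24,-0.8,0.34],[-0.24,-0.79,0.33],[0,0,0],[0,0,0]]
dr [[0,0,0],[0,0,0],[0,0,0],[0,0,0],[0,0,0],[0,0,0],[0,0,0],[0,0,0],[0,0,0],[0,0,0]]
gripper [255, 255, 255, 255, 255, 255, 255, 255, 255, 255]
end [ 0.5112 -0.2994  0.0599]
```

carry_out(linear=[[0.01, -0.09, -0.71], [0.01, -0.09, -0.71], [0.02, -0.1, -0.71], [0.01, -0.09, -0.7], [-0.23, -0.89, -0.01], [-0.23, -0.88, -0.02], [-0.24, -0.89, -0.01], [-0.23, -0.89, -0.02], [-0.23, -0.89, -0.01], [-0.23, -0.88, -0.02]], dr=[[0, 0, 0], [0, 0, 0], [0, 0, 0], [0, 0, 0], [0, 0, 0], [0, 0, 0], [0, 0, 0], [0, 0, 0], [0, 0, 0], [0, 0, 0]], gripper=[255, 255, 255, 255, 255, 255, 255, 255, 255, 255])

```text
t: 18.45
eef_pos: [0.5221, -0.0911, 0.097]
eef_rot: [0.164, 0.986, 0.0, -0.001]
ft_force: [0.9, -0.2, -0.6]
width: 0.0214
```

carry_out(linear=[[-0.23, -0.89, -0.01], [-0.23, -0.89, -0.01], [-0.24, -0.89, -0.02], [-0.23, -0.88, -0.01], [-0.24, -0.8, 0.33], [-0.23, -0.79, 0.33], [-0.24, -0.8, 0.34], [-0.24, -0.79, 0.33], [0, 0, 0], [0, 0, 0]], dr=[[0, 0, 0], [0, 0, 0], [0, 0, 0], [0, 0, 0], [0, 0, 0], [0, 0, 0], [0, 0, 0], [0, 0, 0], [0, 0, 0], [0, 0, 0]], gripper=[255, 255, 255, 255, 255, 255, 255, 255, 255, 255])

```text
t: 19.7
eef_pos: [0.5101, -0.2992, 0.0582]
eef_rot: [0.164, 0.986, 0.0, -0.002]
ft_force: [1.1, 0.2, -0.9]
width: 0.0216
```

Run:
```python
from st import *
p=o["eef_pos"];print(p)
s=snapshot("side");cv2.imwrite("pics/s12.png",cv2.resize(s["image"][200:350,180:330],None,fx=5,fy=4))
w=snapshot("wrist");cv2.imwrite("pics/w12.png",w["image"])
plan(p,o["eef_rot"],[(t2w(.045,0,.0),R,4,255),(t2w(.045,0,-.0125),R,3,255)])
```

```text
19.7 [ 1.08720694  0.24979305 -0.93767701] 0.02162926128128299 [-6.600e-01  6.040e-01  1.514e+00 -1.000e-03  1.026e+00 -1.900e+00]
[ 0.04733339 -0.30927634  0.10821021] 0.09291674390330491 0.7169584229933861
[ 0.51007402 -0.29924579  0.05821047]
linear [[-0.01,0,0.49],[-0.01,0,0.48],[-0.01,0,0.49],[-0.01,0.01,0.48],[0,0,0.14],[0,0,0.14],[0,0,0.14],[0,0,0],[0,0,0],[0,0,0]]
dr [[0,0,0],[0,0,0],[0,0,0],[0,0,0],[0,0,0],[0,0,0],[0,0,0],[0,0,0],[0,0,0],[0,0,0]]
gripper [255, 255, 255, 255, 255, 255, 255, 255, 255, 255]
end [ 0.5111 -0.2993 -0.0126]
```

View pics/s12.png

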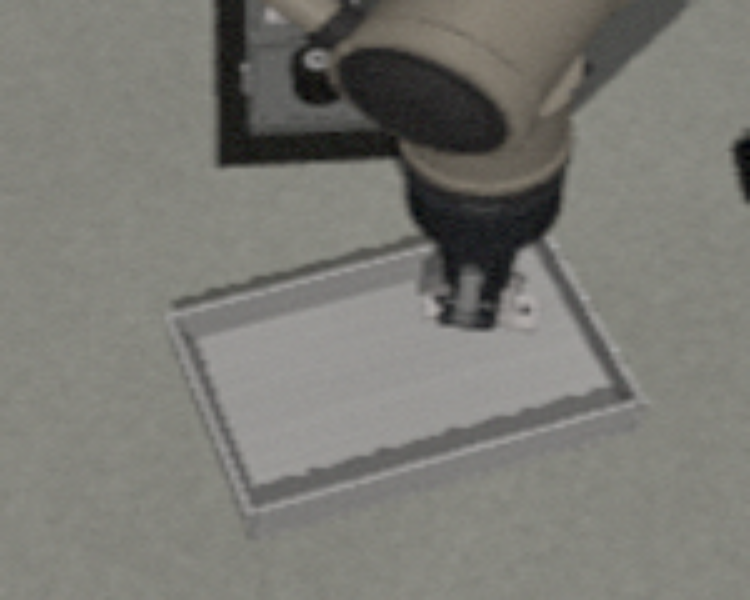

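View pics/w12.png

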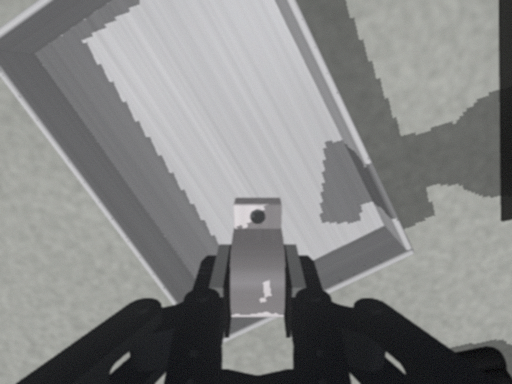

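carry_out(linear=[[0, 0, 0.49], [0, 0, 0.48], [0, 0, 0.49], [0, 0, 0.44], [0, 0, 0.2], [0, 0, 0.13], [0, 0, 0.07], [0, 0, 0.03], [0, 0, 0], [0, 0, 0]], dr=[[0, 0, 0], [0, 0, 0], [0, 0, 0], [0, 0, 0], [0, 0, 0], [0, 0, 0], [0, 0, 0], [0, 0, 0], [0, 0, 0], [0, 0, 0]], gripper=[255, 255, 255, 255, 255, 255, 255, 255, 255, 255])

```text
t: 21.05
eef_pos: [0.5101, -0.2995, -0.0113]
eef_rot: [0.164, 0.986, -0.0, -0.001]
ft_force: [-0.2, -0.4, -1.0]
width: 0.0214
```

carry_out(linear=[[0, 0, 0.03], [0, 0, 0.03], [0, 0, 0.03], [0, 0, 0], [0, 0, 0], [0, 0, 0], [0, 0, 0], [0, 0, 0], [0, 0, 0], [0, 0, 0]], dr=[[0, 0, 0], [0, 0, 0], [0, 0, 0], [0, 0, 0], [0, 0, 0], [0, 0, 0], [0, 0, 0], [0, 0, 0], [0, 0, 0], [0, 0, 0]], gripper=[255, 255, 255, 255, 255, 255, 255, 255, 255, 255])

```text
t: 22.3
eef_pos: [0.5099, -0.2994, -0.0143]
eef_rot: [0.164, 0.986, 0.0, -0.001]
ft_force: [0.3, 0.6, -1.5]
width: 0.0214
```

Run:
```python
from st import *
print(o["eef_pos"])
```

```text
22.3 [ 0.33332976  0.6031604  -1.49636031] 0.0213926572788725 [-0.66   0.702  1.568 -0.002  0.874 -1.9  ]
[ 0.04720557 -0.30941798  0.03571477] 0.03434801350903994 -0.05859101641853037
[ 0.5099459  -0.29940081 -0.01428503]
```

carry_out(linear=[[0, 0, 0.03], [0, 0, 0], [0, 0, 0.03], [0, 0, 0], [0, 0, 0], [0, 0, 0], [0, 0, 0], [0, 0, 0], [0, 0, 0], [0, 0, 0]], dr=[[0, 0, 0], [0, 0, 0], [0, 0, 0], [0, 0, 0], [0, 0, 0], [0, 0, 0], [0, 0, 0], [0, 0, 0], [0, 0, 0], [0, 0, 0]], gripper=[255, 255, 255, 255, 255, 255, 255, 255, 255, 255])

```text
t: 23.55
eef_pos: [0.51, -0.2995, -0.0145]
eef_rot: [0.164, 0.986, -0.0, -0.001]
ft_force: [-3.3, 2.8, 12.4]
width: 0.0217
```

Run:
```python
from st import *
print(o["eef_pos"])
w=snapshot("wrist");cv2.imwrite("pics/w13.png",w["image"])
s=snapshot("side");cv2.imwrite("pics/s13.png",cv2.resize(s["image"][220:300,230:320],None,fx=8,fy=7,interpolation=cv2.INTER_CUBIC))
```

```text
23.55 [-3.30877885  2.79480028 12.42710057] 0.021728082182012838 [-0.66   0.702  1.569 -0.002  0.873 -1.9  ]
[ 0.04725429 -0.30946958  0.03547893] 0.03420039348300517 -0.06414241367113238
[ 0.51001489 -0.29948567 -0.01452094]
```

View pics/s13.png

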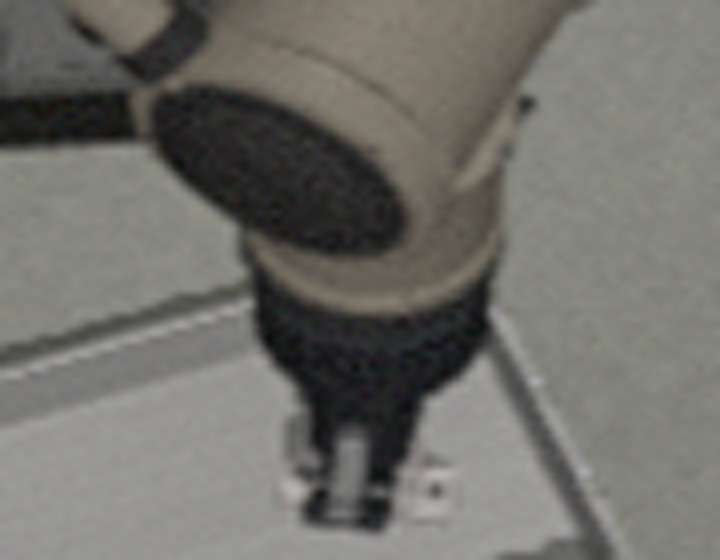

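View pics/w13.png

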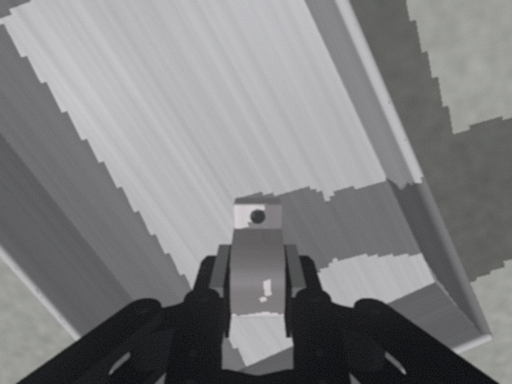

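carry_out(linear=[[0, 0, -0.04], [0, 0, 0], [0, 0, 0], [0, 0, 0], [0, 0, 0], [0, 0, -0.4], [0, 0, -0.9], [0, 0, -0.9], [0, 0, -0.9], [0, 0, -0.6]], dr=[[0, 0, 0], [0, 0, 0], [0, 0, 0], [0, 0, 0], [0, 0, 0], [0, 0, 0], [0, 0, 0], [0, 0, 0], [0, 0, 0], [0, 0, 0]], gripper=[255, 150, 150, 150, 150, 150, 150, 150, 150, 150])

```text
t: 24.9
eef_pos: [0.5108, -0.2998, 0.0986]
eef_rot: [0.164, 0.986, -0.001, -0.0]
ft_force: [0.9, -0.2, -0.0]
width: 0.0351
```

Run:
```python
from st import *
print(o["eef_pos"])
w=snapshot("wrist");cv2.imwrite("pics/w14.png",w["image"])
p=o["eef_pos"];RL=Rtool(YC+np.pi/2)
q=c2w(-.0345,.080,.06)
print(q)
plan(p,o["eef_rot"],[(np.r_[.50,-.2,.105],RL,4,110),(c2w(-.0345,.06,.10),RL,9,110),(c2w(-.0345,.0803,.03),RL,3,110)])
```

```text
24.9 [ 0.87032888 -0.19298637 -0.02136168] 0.0351024587989658 [-6.590e-01  5.570e-01  1.473e+00 -1.000e-03  1.111e+00 -1.900e+00]
[ 0.04798169 -0.30969304  0.14855399] 0.131525366652256 0.8230471344777235
[ 0.51079074 -0.29983946  0.09855402]
[0.47158245 0.09660129 0.06      ]
OVER 4 [0.23 1.01 0.02] [ 0. -0. -0.]
OVER 6 [0.23 1.01 0.02] [ 0. -0. -0.]
OVER 7 [0.22 1.01 0.02] [ 0. -0. -0.]
OVER 9 [0.22 1.01 0.02] [ 0. -0. -0.]
OVER 11 [0.23 1.01 0.02] [ 0. -0. -0.]
OVER 12 [0.22 1.01 0.02] [ 0. -0. -0.]
linear [[0.35,0.76,-0.05],[0.32,0.77,-0.06],[0.27,0.8,-0.05],[0.22,0.8,-0.06],[0.23,1.01,0.02],[0.22,1,0.02],[0.23,1.01,0.02],[0.22,1.01,0.02],[0.23,1,0.02],[0.22,1.01,0.02]]
dr [[0,0,-0.39],[0,0,-0.4],[-0.01,0,-0.39],[0,0,-0.39],[0,0,0],[0,0,0],[0,0,0],[0,0,0],[0,0,0],[0,0,0]]
gripper [110, 110, 110, 110, 110, 110, 110, 110, 110, 110]
linear [[0.23,1,0.01],[0.23,1.01,0.02],[0.22,1.01,0.02],[0,0.22,0.78],[0,0.23,0.78],[0,0.22,0.78],[0,0,0],[0,0,0],[0,0,0],[0,0,0]]
dr [[0,0,0],[0,0,0],[0,0,0],[0,0,0],[0,0,0],[0,0,0],[0,0,0],[0,0,0],[0,0,0],[0,0,0]]
gripper [110, 110, 110, 110, 110, 110, 110, 110, 110, 110]
end [0.4716 0.0968 0.0299]
```

View pics/w14.png

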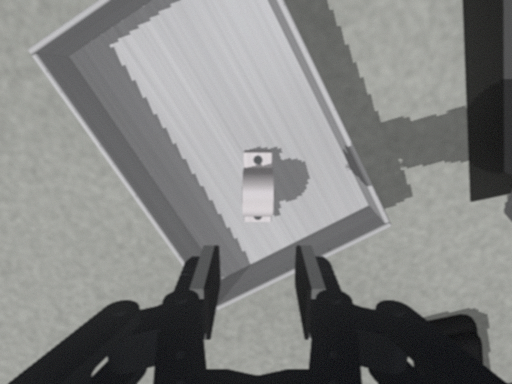

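carry_out(linear=[[0.35, 0.76, -0.05], [0.32, 0.77, -0.06], [0.27, 0.8, -0.05], [0.22, 0.8, -0.06], [0.23, 1, 0.02], [0.22, 1, 0.02], [0.23, 1, 0.02], [0.22, 1, 0.02], [0.23, 1, 0.02], [0.22, 1, 0.02]], dr=[[0, 0, -0.39], [0, 0, -0.4], [0, 0, -0.39], [0, 0, -0.39], [0, 0, 0], [0, 0, 0], [0, 0, 0], [0, 0, 0], [0, 0, 0], [0, 0, 0]], gripper=[110, 110, 110, 110, 110, 110, 110, 110, 110, 110])

```text
t: 26.2
eef_pos: [0.4787, -0.0147, 0.0995]
eef_rot: [0.054, 0.999, 0.0, -0.001]
ft_force: [0.8, 1.0, -0.7]
width: 0.0485
```

Run:
```python
from st import *
p=o["eef_pos"];print(p);RL=Rtool(YC+np.pi/2)
plan(p,o["eef_rot"],[(c2w(-.0345,.07,.09),RL,5,110),(c2w(-.0345,.080,.03),RL,3,110)])
```

```text
26.2 [ 0.80181895  0.98854027 -0.67873123] 0.048463275874949474 [-0.191  0.374  1.79   0.     0.98  -1.653]
[-0.01507506 -0.02985581  0.14953761] 0.1591027046288909 0.4284287186066882
[ 0.47872117 -0.01469538  0.09953776]
linear [[0.13,0.67,0.06],[0.13,0.66,0.07],[0.12,0.67,0.06],[0.13,0.66,0.07],[0.13,0.67,0.06],[0,0.11,0.67],[0,0.11,0.66],[0,0.11,0.67],[0,0,0],[0,0,0]]
dr [[0,0,0],[0,-0.01,0],[0,0,0],[0,0,0.01],[0,-0.01,0],[0,0,0],[0,0,0],[0,0,0],[0,0,0],[0,0,0]]
gripper [110, 110, 110, 110, 110, 110, 110, 110, 110, 110]
end [0.4716 0.0966 0.03  ]
```

carry_out(linear=[[0.13, 0.67, 0.06], [0.13, 0.66, 0.07], [0.12, 0.67, 0.06], [0.13, 0.66, 0.07], [0.13, 0.67, 0.06], [0, 0.11, 0.67], [0, 0.11, 0.66], [0, 0.11, 0.57], [0, 0, 0], [0, 0, 0]], dr=[[0, 0, 0], [0, 0, 0], [0, 0, 0], [0, 0, 0], [0, 0, 0], [0, 0, 0], [0, 0, 0], [0, 0, 0], [0, 0, 0], [0, 0, 0]], gripper=[110, 110, 110, 110, 110, 110, 110, 110, 110, 110])

```text
t: 27.45
eef_pos: [0.4722, 0.0952, 0.0335]
eef_rot: [0.055, 0.998, 0.0, -0.001]
ft_force: [0.6, -0.8, -0.1]
width: 0.0488
```

Run:
```python
from st import *
p=o["eef_pos"];print(p);RL=Rtool(YC+np.pi/2)
w=snapshot("wrist");cv2.imwrite("pics/w15.png",w["image"])
P=cloud(w);H=w["hand_eye"];T=P@H[:3,:3].T+H[:3,3];W=T@R.as_matrix().T+p
L=RC.inv().apply((W-np.r_[CASE,0]).reshape(-1,3)).reshape(W.shape)
m=(P[...,2]>.05)&(abs(L[...,0]+.034)<.03)&(abs(L[...,1]-.08)<.03)&(L[...,2]>.042)&(L[...,2]<.052);q=L[m]
print(m.sum(),q.min(0),q.max(0),cv2.minEnclosingCircle((q[:,:2]*1000).astype(np.float32)))
plan(p,o["eef_rot"],[(c2w(-.0345,.0800,-.008),RL,3,110)])
```

```text
27.45 [ 0.59316618 -0.77124839 -0.14219566] 0.04878092720817515 [ 3.900e-02  4.780e-01  1.852e+00  1.000e-03  8.140e-01 -1.423e+00]
[-0.03366103  0.07864716  0.08347668] 0.12819613144358746 -0.0039604879265278115
[0.47217175 0.09519326 0.03347678]
3016 [-0.05179607  0.06397022  0.042051  ] [-0.01776986  0.0970055   0.05170147] ((-34.72471237182617, 80.35816192626953), 17.152389526367188)
linear [[0.01,0.01,0.46],[0,0.02,0.46],[0.01,0.01,0.46],[0,0,0],[0,0,0],[0,0,0],[0,0,0],[0,0,0],[0,0,0],[0,0,0]]
dr [[0,0,0],[0,-0.01,0],[0,0,0],[0,0,0],[0,0,0],[0,0,0],[0,0,0],[0,0,0],[0,0,0],[0,0,0]]
gripper [110, 110, 110, 110, 110, 110, 110, 110, 110, 110]
end [ 0.4716  0.0965 -0.0079]
```

View pics/w15.png

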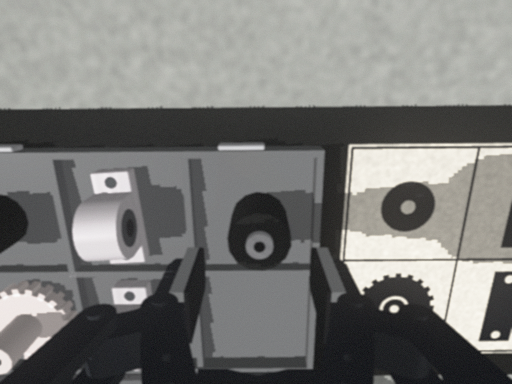

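carry_out(linear=[[0.01, 0.02, 0.46], [0.01, 0.02, 0.46], [0.01, 0.02, 0.46], [0, 0, 0], [0, 0, 0], [0, 0, 0], [0, 0, 0], [0, 0, 0], [0, 0, -0.2], [0, 0, -0.4]], dr=[[0, 0, 0], [0, 0, 0], [0, 0, 0], [0, 0, 0], [0, 0, 0], [0, 0, 0], [0, 0, 0], [0, 0, 0], [0, 0, 0], [0, 0, 0]], gripper=[110, 110, 110, 110, 255, 255, 255, 255, 255, 255])

```text
t: 28.75
eef_pos: [0.4709, 0.0968, 0.0099]
eef_rot: [0.055, 0.998, 0.0, -0.002]
ft_force: [0.7, -0.2, -1.3]
width: 0.0331
```

Run:
```python
from st import *
p=o["eef_pos"];print(p)
w=snapshot("wrist");cv2.imwrite("pics/w16.png",w["image"])
plan(p,o["eef_rot"],[(p+[0,-.03,.09],R,4,255),([.47,-.2,.105],R,9,255),(t2w(-.04,0,.06),R,5,255)])
```

```text
28.75 [ 0.66201915 -0.24113962 -1.31867542] 0.03306568170321093 [ 4.300e-02  5.180e-01  1.872e+00  1.000e-03  7.550e-01 -1.418e+00]
[-0.03500687  0.08015606  0.0598657 ] 0.11966708782679296 -0.1822855586726222
[0.47091874 0.09683891 0.00986602]
linear [[-0.02,-0.25,-0.75],[-0.03,-0.25,-0.75],[-0.02,-0.25,-0.75],[-0.03,-0.24,-0.75],[-0.11,-0.98,-0.02],[-0.1,-0.99,-0.02],[-0.11,-0.98,-0.02],[-0.1,-0.98,-0.02],[-0.11,-0.99,-0.02],[-0.1,-0.98,-0.02]]
dr [[0,0,0],[0,0,0],[0,0,0],[0,0,0],[0,0,0],[0,0,0],[0,0,0],[0,0,0],[0,0,0],[0,0,0]]
gripper [255, 255, 255, 255, 255, 255, 255, 255, 255, 255]
linear [[-0.11,-0.98,-0.02],[-0.1,-0.98,-0.02],[-0.11,-0.99,-0.02],[0.2,-0.79,0.3],[0.19,-0.79,0.3],[0.2,-0.8,0.3],[0.19,-0.79,0.31],[0.2,-0.79,0.3],[0,0,0],[0,0,0]]
dr [[0,0,0],[0,0,0],[0,0,0],[0,0,0],[0,0,0],[0,0,0],[0,0,0],[0,0,0],[0,0,0],[0,0,0]]
gripper [255, 255, 255, 255, 255, 255, 255, 255, 255, 255]
end [ 0.4275 -0.3149  0.0599]
```

View pics/w16.png

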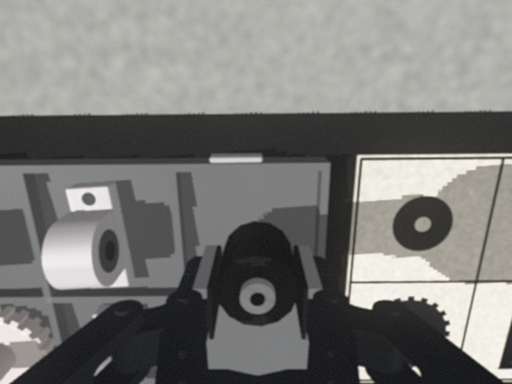

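carry_out(linear=[[0, -0.1, -0.75], [-0.03, -0.25, -0.75], [-0.02, -0.3, -0.75], [-0.03, -0.34, -0.75], [-0.11, -0.98, -0.02], [-0.1, -0.99, -0.02], [-0.11, -0.98, -0.02], [-0.1, -0.98, -0.02], [-0.11, -0.99, -0.02], [-0.1, -0.98, -0.02]], dr=[[0, 0, 0], [0, 0, 0], [0, 0, 0], [0, 0, 0], [0, 0, 0], [0, 0, 0], [0, 0, 0], [0, 0, 0], [0, 0, 0], [0, 0, 0]], gripper=[255, 255, 255, 255, 255, 255, 255, 255, 255, 255])

```text
t: 30.05
eef_pos: [0.4699, -0.112, 0.1036]
eef_rot: [0.055, 0.998, 0.0, -0.001]
ft_force: [-0.0, 0.4, 0.0]
width: 0.0329
```

carry_out(linear=[[-0.11, -0.98, -0.02], [-0.1, -0.98, -0.02], [-0.11, -0.99, -0.02], [0.2, -0.79, 0.3], [0.19, -0.79, 0.3], [0.2, -0.8, 0.3], [0.19, -0.79, 0.31], [0.2, -0.79, 0.3], [0, 0, 0], [0, 0, 0]], dr=[[0, 0, 0], [0, 0, 0], [0, 0, 0], [0, 0, 0], [0, 0, 0], [0, 0, 0], [0, 0, 0], [0, 0, 0], [0, 0, 0], [0, 0, 0]], gripper=[255, 255, 255, 255, 255, 255, 255, 255, 255, 255])

```text
t: 31.3
eef_pos: [0.4273, -0.3144, 0.0599]
eef_rot: [0.055, 0.998, 0.0, -0.001]
ft_force: [0.3, -0.1, -1.2]
width: 0.0326
```

Run:
```python
from st import *
p=o["eef_pos"];print(p, Rn.from_euler('z',-YT).apply(p-np.r_[TR,0]))
s=snapshot("side");cv2.imwrite("pics/s17.png",cv2.resize(s["image"][200:350,180:330],None,fx=5,fy=4))
w=snapshot("wrist");cv2.imwrite("pics/w17.png",w["image"])
plan(p,o["eef_rot"],[(t2w(-.04,0,.0),R,4,255),(t2w(-.04,0,-.0125),R,3,255)])
```

```text
31.3 [ 0.30245219 -0.08311245 -1.1512341 ] 0.03262629382231021 [-7.780e-01  5.090e-01  1.692e+00 -2.000e-03  9.430e-01 -2.237e+00]
[-0.03327677 -0.33335492  0.10991106] 0.1427475276558058 0.15938469021018076
[ 0.42734044 -0.31436278  0.05991122] [-0.04012964  0.00055321  0.05991122]
linear [[0,0,0.5],[-0.01,-0.01,0.5],[0,0,0.5],[0,-0.01,0.5],[0,0,0.14],[0,0,0.14],[-0.01,0,0.13],[0,0,0],[0,0,0],[0,0,0]]
dr [[0,0,0],[0,0,0],[0,0,0],[0,0,0],[0,0,0],[0,0,0],[0,0,0],[0,0,0],[0,0,0],[0,0,0]]
gripper [255, 255, 255, 255, 255, 255, 255, 255, 255, 255]
end [ 0.4277 -0.315  -0.0124]
```

View pics/s17.png

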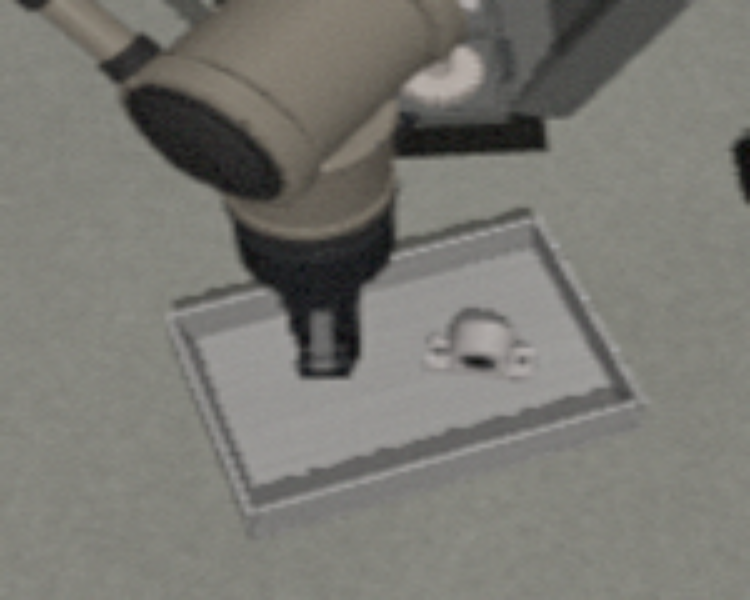

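View pics/w17.png

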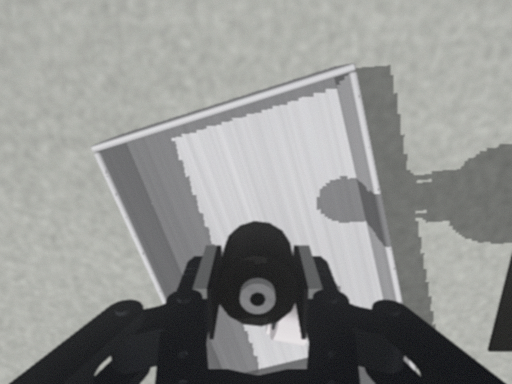

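carry_out(linear=[[0, 0, 0.5], [0, 0, 0.5], [0, 0, 0.5], [0, 0, 0.5], [0, 0, 0.25], [0, 0, 0.12], [0, 0, 0.06], [0, 0, 0.03], [0, 0, 0], [0, 0, 0]], dr=[[0, 0, 0], [0, 0, 0], [0, 0, 0], [0, 0, 0], [0, 0, 0], [0, 0, 0], [0, 0, 0], [0, 0, 0], [0, 0, 0], [0, 0, 0]], gripper=[255, 255, 255, 255, 255, 255, 255, 255, 255, 255])

```text
t: 32.65
eef_pos: [0.427, -0.3149, -0.0141]
eef_rot: [0.055, 0.998, 0.0, -0.001]
ft_force: [0.3, 0.7, 0.3]
width: 0.0332
```

carry_out(linear=[[0, 0, 0.02], [0, 0, 0.02], [0, 0, 0], [0, 0, 0], [0, 0, 0], [0, 0, 0], [0, 0, 0], [0, 0, 0], [0, 0, 0], [0, 0, 0]], dr=[[0, 0, 0], [0, 0, 0], [0, 0, 0], [0, 0, 0], [0, 0, 0], [0, 0, 0], [0, 0, 0], [0, 0, 0], [0, 0, 0], [0, 0, 0]], gripper=[255, 255, 255, 255, 255, 255, 255, 255, 255, 255])

```text
t: 33.9
eef_pos: [0.4271, -0.3149, -0.0146]
eef_rot: [0.055, 0.998, -0.0, -0.001]
ft_force: [-1.7, 0.3, 8.1]
width: 0.0329
```

carry_out(linear=[[0, 0, -0.03], [0, 0, 0], [0, 0, 0], [0, 0, 0], [0, 0, 0], [0, 0, -0.4], [0, 0, -0.9], [0, 0, -0.9], [0, 0, -0.9], [0, 0, -0.9]], dr=[[0, 0, 0], [0, 0, 0], [0, 0, 0], [0, 0, 0], [0, 0, 0], [0, 0, 0], [0, 0, 0], [0, 0, 0], [0, 0, 0], [0, 0, 0]], gripper=[255, 115, 115, 115, 115, 115, 115, 115, 115, 115])

```text
t: 35.15
eef_pos: [0.4273, -0.3149, 0.1071]
eef_rot: [0.055, 0.998, -0.0, -0.001]
ft_force: [-0.4, -1.2, -0.0]
width: 0.047
```

Run:
```python
from st import *
p=o["eef_pos"];print(p)
for n in("wrist","side","top"):
  s=snapshot(n);cv2.imwrite(f"pics/{n}18.png",s["image"]);pickle.dump((o,s),open(f"pics/{n}18.pkl","wb"))
  if n=="side":cv2.imwrite("pics/s18.png",cv2.resize(s["image"][110:335,190:350],None,fx=4.2,fy=2.6))
  if n=="top":cv2.imwrite("pics/t18.png",cv2.resize(s["image"][80:280,100:440],None,fx=2.3,fy=2.3))
  if n!="wrist":
    W=cloud(s);L=RC.inv().apply((W-np.r_[CASE,0]).reshape(-1,3)).reshape(W.shape)
    x,y,z=L[...,0]-.078,L[...,1],L[...,2]-.0205
    m=(z>.1)&(z<.165)&(x>.04)&(x<.13)&(abs(y)<.11)
    q=least_squares(lambda t:(-x[m]*np.cos(t)+z[m]*np.sin(t)-.156),[2.],loss='soft_l1',f_scale=.002);print(n,m.sum(),q.x)
```

```text
35.15 [-0.39916495 -1.20888394 -0.03733866] 0.047026782733698126 [-7.780e-01  4.470e-01  1.641e+00 -2.000e-03  1.055e+00 -2.238e+00]
[-0.03327943 -0.33381938  0.15713439] 0.17621597343523943 0.3698293261667991
[ 0.42730064 -0.31485651  0.10713451]
side 685 [2.02343223]
top 1352 [1.92538218]
```

View pics/s18.png

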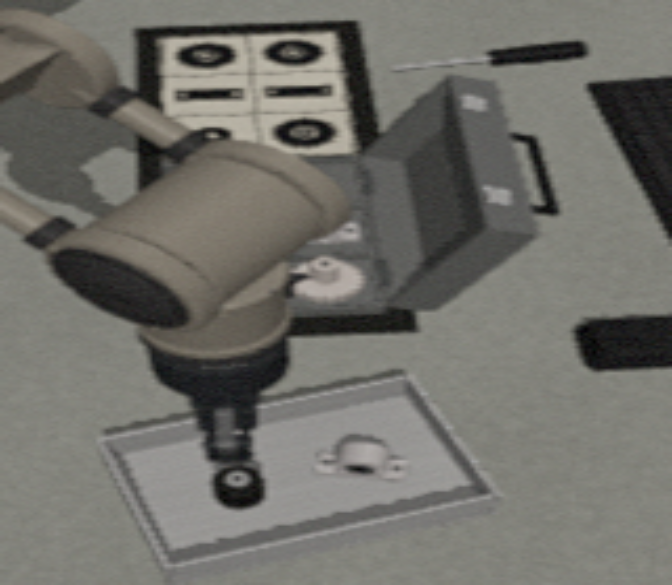

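View pics/t18.png

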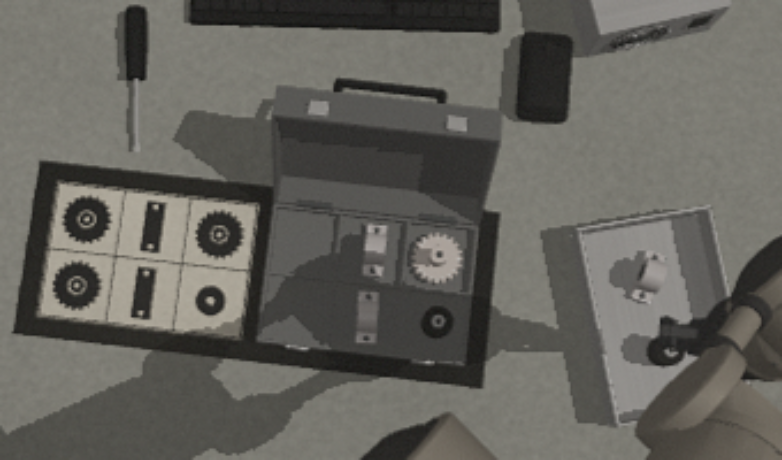

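View pics/wrist18.png

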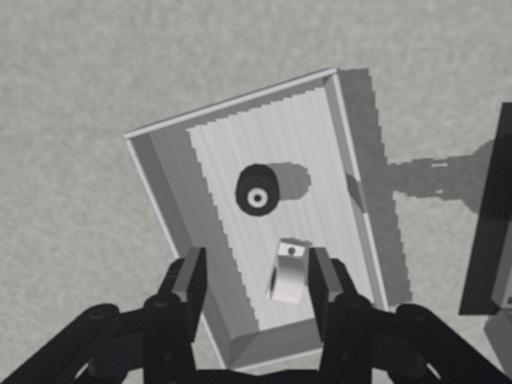

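Run:
```python
from h import *
o,s=pickle.load(open("pics/top18.pkl","rb"));_,s2=pickle.load(open("pics/side18.pkl","rb"))
c=s["image"][105:145,210:325];cv2.imwrite("pics/t19.png",cv2.resize(c,None,fx=7,fy=7,interpolation=cv2.INTER_CUBIC))
c=s2["image"][130:240,270:330];cv2.imwrite("pics/s19.png",cv2.resize(c,None,fx=6,fy=5,interpolation=cv2.INTER_CUBIC))
for th in(1.92,1.96,2.0,2.04):
    def lp(a,y,d): # a from hinge toward front, d up
        x,z=-a*np.cos(th)+d*np.sin(th),a*np.sin(th)+d*np.cos(th);return c2w(.078+x,y,.0205+z)
    P=np.array([lp(.130,.055,.074),lp(.130,-.055,.074),lp(.156,.116,.04),lp(.156,-.116,.04),lp(.156,.116,0),lp(.156,-.116,0)])
    print(th,((proj(s,P)-[210,105])*7).round(0).tolist());print("   side",((proj(s2,P)-[270,130])*[6,5]).round(0).tolist())
```

```text
1.92 [[261.0, 94.0], [578.0, 132.0], [69.0, 109.0], [761.0, 191.0], [51.0, 207.0], [755.0, 292.0]]
   side [[264.0, 159.0], [293.0, 298.0], [210.0, 49.0], [268.0, 346.0], [139.0, 36.0], [188.0, 334.0]]
1.96 [[262.0, 87.0], [578.0, 125.0], [72.0, 97.0], [761.0, 179.0], [54.0, 192.0], [756.0, 276.0]]
   side [[271.0, 164.0], [300.0, 303.0], [220.0, 53.0], [278.0, 349.0], [150.0, 38.0], [201.0, 336.0]]
2.0 [[264.0, 81.0], [578.0, 119.0], [75.0, 85.0], [761.0, 167.0], [57.0, 177.0], [756.0, 261.0]]
   side [[277.0, 168.0], [306.0, 308.0], [229.0, 57.0], [288.0, 353.0], [161.0, 41.0], [213.0, 338.0]]
2.04 [[265.0, 76.0], [578.0, 113.0], [78.0, 75.0], [761.0, 156.0], [60.0, 163.0], [757.0, 246.0]]
   side [[283.0, 173.0], [312.0, 312.0], [238.0, 61.0], [298.0, 357.0], [171.0, 43.0], [224.0, 341.0]]
```

View pics/t19.png

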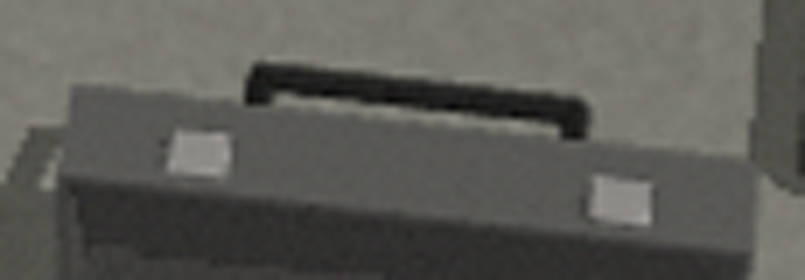

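View pics/s19.png

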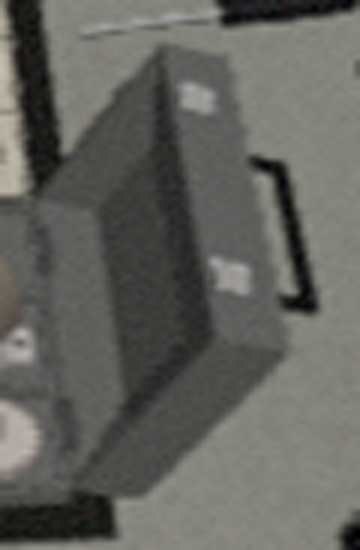

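Run:
```python
from station import *
print(finish_job());print(get_obs()["t"])
```

```text
the job is handed in; nothing more can be done
None
the job is handed in; nothing more can be done
```

The lid is open at its stop, the two wrongly packed parts are standing in the returns tray, and I handed the job in at about 35 s.

- **Lid:** I swung it back by the handle. I then released it and pressed it again with closed fingers until it met firm resistance at about 24 N. In the last pictures its edges match an angle of 2.0 rad.
- **Wrong parts:** the +y pair of compartments should both hold gears, but the far one held a bearing block and the near one a feed roller. I lowered each onto the tray floor until the wrist felt contact (12 N and 8 N), released it, and saw both standing.
- **Left in place:** the other two blocks, the second roller and the gear match the card. They still stand in their compartments. The mouse and screwdriver look untouched in the last pictures. The spray can is not in my last crops, and I kept well clear of it.

Some checks disagreed:

- **Finger length:** the fingers really end about 34 mm behind the stated TCP. My first grip on the handle closed on nothing for this reason, and I corrected for it in every later grasp.
- **Lid angle:** depth-only estimates ranged from 1.93 to 2.02 rad. I relied on the edge match and the force at the stop instead.
- **Stop force:** pulling the handle against the stop briefly gave about 48 N at the wrist. That is under the 120 N limit, and the load was on the fingers, not the arm or gripper body.

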